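# Build and clamp a laminated block from a gravity magazine for welding

### The job

Make up the laminated block for TIG welding in the fixture chuck: swing the chuck's lever anticlockwise to open the jaws and lay the foot plate on the seat between the four pins, then feed every plate in the gravity magazine out from the bottom with its push slide, one at a time, and stack them squarely on the middle of the foot, lengthways between the jaws. When the magazine is empty and the whole stack is up, swing the lever clockwise until the jaws grip the stack, and only then stand the copper chill block, knob up, in the middle on top of it. Leave the slide pulled back and the lever closed; no plate may be taken out through the top of the magazine.

Things in the scene. Friction and masses are not known exactly. Their poses are not given: they have to be found in the camera images.
- magazine: Fixed grey magazine: open-topped chute over a deck 36 mm wide, deck top at z 30 mm. Origin on the table under the chute's centre; -x is the feed direction (toward the robot). Chute walls span x +-48, y +-33 mm, top 96 mm. Plates lie flat in it, 80 mm side along x; the gate lets only the lowest out at -x on to the exit nose (end lip at x -140, 6 mm high). The stack drops when the slide is back.
- magazine_slide (a joint): Push slide (m): 0 pulled back (rest, toward +x), 0.097 fully pushed (toward -x). Stays where left, takes 1 to 5 N. A full push shoves the lowest plate out to point exit; only when the slide is back at 0 has the next plate dropped in front of it.
- slide_grip (a point): Grip point on the slide's upright black round post (18 mm diameter, from 46 to 106 mm above the table; this point at 85 mm), beside the chute at the magazine's y +75 mm; moves with the slide.
- exit (a point): Point on the exit nose's deck (30 mm above the table) under the centre of a fully pushed-out plate, whose 80 mm side lies along the magazine's x; fingers fit down beside the 36 mm deck to 10 mm above the table.
- chuck: Fixed round steel fixture chuck lying on the table, 192 mm across, with a dark turning ring (206 mm). Origin on the table at its axis. Two coupled jaws (30 mm wide, bite 64 to 108 mm above the table) close along its x axis.
- seat (a point): Middle of the chuck's seat, on its axis, 50 mm above the table. Four pins 8 mm high stand round the foot's place at x +-36, y +-39.5 mm (4 mm play on each long side of the foot). Beside its middle (x within +-28, beyond y +-17 mm) the seat is cut away so that fingers fit down to 36 mm above the table.
- chuck_ring (a joint): Angle of ring and lever (rad): 0 fully open, grows clockwise seen from above, end stop 1.25. Gap between the jaw faces is 116 mm minus 36 mm per rad: they meet an 80 mm plate at about 1.0. Stays where left; 2 N at the lever turns it, 5 to 15 N grips. Starts partly closed, too narrow for the foot.
- lever_grip (a point): Grip point on the lever's upright black round post (18 mm diameter, from 28 to 108 mm above the table; this point at 86 mm), 140 mm from the chuck's axis. At joint 0 it lies at x -115, y -80 mm of the chuck, and swings clockwise over the robot's side as the joint grows.
- foot: Foot plate, the largest: aluminium, 100 (x) x 64 (y) x 12 mm (z), loose on the table, origin at the centre of its underside, 0.2 kg. Belongs on the seat, x along the chuck's x (either way round); the jaws pass 2 mm over it.
- chill: Copper chill block 66 (x) x 44 (y) x 24 mm, about 0.55 kg, with an upright wooden knob (22 mm diameter from 36 to 58 mm above its underside, top at 61 mm); origin at the centre of its underside. Stands on top of the stack between the jaws, x along the chuck's x.
- plate_0: Loose aluminium plate 80 (x) x 50 (y) x 10 mm (z) with two round holes, origin at the centre of its underside, about 0.11 kg; three or four such plates wait stacked in the magazine's chute in any order (None if absent).
- plate_1: Loose aluminium plate 80 (x) x 50 (y) x 10 mm (z) with two round holes, origin at the centre of its underside, about 0.11 kg; three or four such plates wait stacked in the magazine's chute in any order (None if absent).
- plate_2: Loose aluminium plate 80 (x) x 50 (y) x 10 mm (z) with two round holes, origin at the centre of its underside, about 0.11 kg; three or four such plates wait stacked in the magazine's chute in any order (None if absent).
- plate_3: Loose aluminium plate 80 (x) x 50 (y) x 10 mm (z) with two round holes, origin at the centre of its underside, about 0.11 kg; three or four such plates wait stacked in the magazine's chute in any order (None if absent).

How it is judged:
By the outcome, as a careful person would: the job done as asked, in the order asked, and still so for the second after the job is handed in, with the robot touching nothing.
Of plate_2, plate_3 only 1 to 2 are there at a start; the rules pass over those that are not, and their reading is None.
At some moment in a run one of foot, chill may be knocked a few centimetres aside while the robot is not near it.
It also fails if it takes over 210 s, if anything falls off the work surface, if the arm or the gripper's body presses on something with over 40 N, if the wrist force passes 120 N, or if a joint passes its speed limit or range.

### The arm

A 6-joint arm with a two-finger parallel gripper is mounted at the origin on the work surface; the furniture and walls round the work are solid. World frame = base frame: x ahead of the robot, y to its left, z up, the work surface at z = 0. Lengths are in mm, angles in degrees, forces in N, time in s.
With the tool pointing down it reaches from about 250 to 850 mm from the base axis. Payload 12.5 kg.
Tool frame: the origin (TCP) lies at the very end of the fingers, on their centre line; the grasp point (between the pads) lies arm.hold_point_z behind it (arm.hold_point_z is the distance from the TCP to the grasp point, in mm); z points along the fingers, y is the line along which they close (so a half turn about z gives the same grasp; the last joint's range is limited). The gripper opens to 93 mm and grips with 3 to 60 N. Pads are 15 mm wide; open, the fingers measure 128 mm over their backs; the gripper's body (75 mm by 188 mm) begins 65 mm behind the grasp point.
Start: joints at [-74.748, 20.094, 94.641, -0, 65.266, -4.847], TCP at [189.025, -516.482, 218.633] pointing down, gripper open.
Joint ranges: [-157.81, 157.81], [-45, 120.19], [0.68, 151.7], [-89.99, 269.99], [4.06, 180], [-164.3, 164.3]. Speed limits (degrees/s): [127.2, 127.2, 159.86, 180, 180, 180].

### API

Orientations are given as a 3x3 rotation matrix whose columns are the frame's x, y, z axes.
In Python, from plant import arm, imaging gives the robot as it stands (arm), with the cameras (imaging).
- The arm moves only by the shell command python3 drive.py [OPENING] [FORCE], which reads ROWS from standard input. ROWS is a JSON list that holds a single list of rows (three levels of brackets), with 1 to 10 rows, each of 6 numbers: dx, dy, dz in mm, then a rotation vector rx, ry, rz in degrees; each row is the pose to reach, as a shift and turn from the pose commanded when the command began, along the tool's axes at that moment; what a row does not reach only later rows make up. A row lasts 1/10 s, in which the tool goes at most 50 mm and 8.59 degrees, less where a joint would pass 70% of its speed; a pose out of reach is approached as far as the arm can. OPENING is the finger opening in mm, set as the command begins (- or left out keeps the last). The fingers move at their own pace and stop on an object; FORCE is the grip in N (left out, the last holds). Time passes only in rows, so rows that do not move let the fingers close. It prints the time, the measured TCP pose, the force, the opening and the grip force at its end. Input that does not fit is refused with a message, and nothing moves.
- arm.observe(): the state, without advancing time (a new reading comes with each control period).
- imaging.capture(name): name is "side" or "top"; returns the picture (400x640x3 uint8, red, green, blue); there is no depth.
- imaging.calibration(name): a dict with "intrinsics" (3x3 intrinsics, pixels), "pose" (4x4, takes a point from camera to world coordinates). Camera axes: x right, y down, z forward; pixel columns grow to the right and rows downward; lengths in mm; the calibration is good to about 2 mm. A picture is of the moment at which its call begins. calibration takes no time and is no camera call.
- arm.sign_off(): hands the job in; it is judged then, once.
The state is a dict: "clock": time; "qpos": joint angles; "dq": joint speeds; "joint_torque": joint torques, N m; "ee_pos": TCP position; "tool_rot": TCP orientation; "force": force on the tool from outside, world axes, zero at the start; "moment": the same for the moment, N m; "grip_width": finger opening in mm; "grip_force": force on a finger pad.
Only numpy, scipy, OpenCV 4.12 (cv2) and the standard library are available. Lean on these libraries where they do the work, as an engineer would, in place of code of your own. Each camera call takes 0.05 s, during which the arm holds its last target. There are 200 camera calls.

## Working session

There is one attempt and no reset: what is moved stays moved. The work goes in short steps, Python scripts to look and compute and a shell command to move; the robot and the scene stay as the last step left them, time stands still between calls to the robot, and variables do not carry over. Pictures are saved under pics/ and viewed, at most 14 in all, crops included, and the job is handed in when it is done.

```bash
ls; mkdir -p pics; python3 - <<'E'
from plant import arm, imaging
import cv2,numpy as np
np.set_printoptions(precision=4,suppress=True)
for n in("side","top"):
    cv2.imwrite(f"pics/{n}0.png",imaging.capture(n)[:,:,::-1]); c=imaging.calibration(n); print(n,c["intrinsics"],c["pose"])
print(arm.observe(),arm.hold_point_z)
E
```

```text
drive.py
pics
plant.py
side [[440.4777   0.     310.9763]
 [  0.     440.4777 195.6632]
 [  0.       0.       1.    ]] [[ -0.9862  -0.0634   0.1526 381.0254]
 [ -0.1642   0.4801  -0.8617 910.7275]
 [ -0.0187  -0.8749  -0.4839 591.2502]
 [  0.       0.       0.       1.    ]]
top [[496.6959   0.     330.6066]
 [  0.     496.6959 202.9885]
 [  0.       0.       1.    ]] [[  -0.016    -0.9833    0.1812  336.3839]
 [  -0.9999    0.0169    0.0036  -42.448 ]
 [  -0.0066   -0.1811   -0.9834 1233.9081]
 [   0.        0.        0.        1.    ]]
{'clock': 0.1, 'qpos': array([-74.7482,  20.1221,  94.6738,   0.0002,  65.265 ,  -4.846 ]), 'dq': array([-0.0632, -0.0258, -0.1205,  0.0666,  0.0125,  0.0789]), 'joint_torque': array([  0.0007, -49.8027, -28.5704,   0.07  ,   0.0239,  -0.0001]), 'ee_pos': array([ 188.9462, -516.1918,  218.1437]), 'tool_rot': array([[ 0.9391,  0.3436, -0.0003],
       [ 0.3436, -0.9391,  0.001 ],
       [ 0.0001, -0.0011, -1.    ]]), 'force': array([ 1.0947, -0.0588, -0.182 ]), 'moment': array([0.0291, 0.0181, 0.0138]), 'grip_force': 0.0, 'grip_width': 92.60739096035353} 18.8
```

View pics/side0.png

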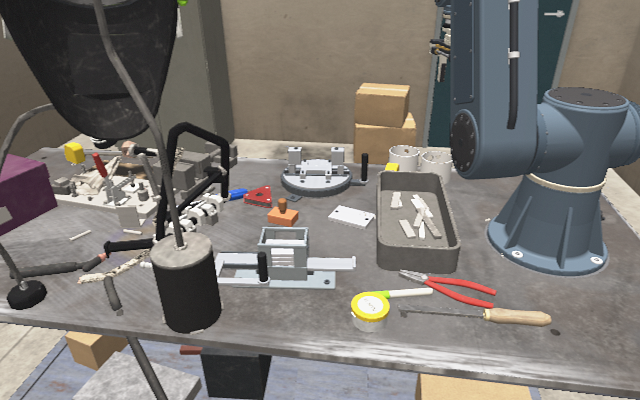

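View pics/top0.png

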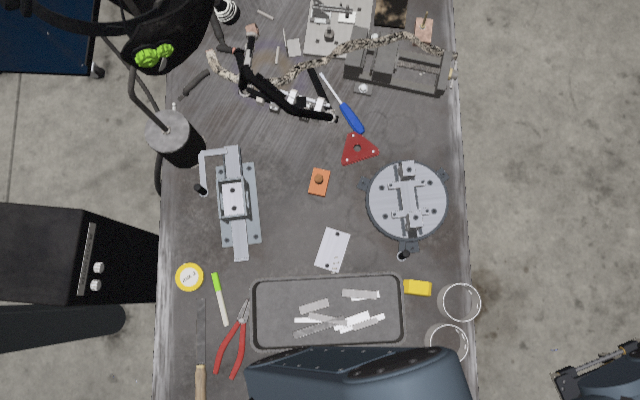

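```bash
cat > h.py <<'E'
import cv2,numpy as np
from plant import arm, imaging
np.set_printoptions(precision=2,suppress=True)
def crop(im,x0,y0,x1,y1,s,name=None):
    c=cv2.resize(im[y0:y1,x0:x1,::-1],None,fx=s,fy=s,interpolation=cv2.INTER_CUBIC)
    for x in range(-(-x0//10)*10,x1,10):
        cv2.line(c,(int((x-x0)*s),0),(int((x-x0)*s),6),(0,0,255),1)
        if x%20==0: cv2.putText(c,str(x),(int((x-x0)*s),16),0,.35,(0,0,255),1)
    for y in range(-(-y0//10)*10,y1,10):
        cv2.line(c,(0,int((y-y0)*s)),(6,int((y-y0)*s)),(0,0,255),1)
        if y%20==0: cv2.putText(c,str(y),(8,int((y-y0)*s)+4),0,.35,(0,0,255),1)
    if name: cv2.imwrite(f"pics/{name}.png",c)
    return c
def mont(a,b,name):
    h=max(a.shape[0],b.shape[0])
    p=[np.vstack([q,np.zeros((h-q.shape[0],q.shape[1],3),np.uint8)]) for q in(a,b)]
    cv2.imwrite(f"pics/{name}.png",np.hstack(p))
def ray(n,uv):
    c=imaging.calibration(n);P=c["pose"]
    d=P[:3,:3]@np.linalg.solve(c["intrinsics"],[uv[0]+0.,uv[1]+0.,1.]);return P[:3,3],d
def atz(n,uv,z):
    o,d=ray(n,uv);return o+d*(z-o[2])/d[2]
def tri(ut,us):
    A=[];B=[]
    for n,uv in(("top",ut),("side",us)):
        o,d=ray(n,uv);d=d/np.linalg.norm(d);M=np.eye(3)-np.outer(d,d);A.append(M);B.append(M@o)
    X=np.linalg.lstsq(np.vstack(A),np.hstack(B),rcond=None)[0]
    return X,[round(float(np.linalg.norm(a@X-b)),1) for a,b in zip(A,B)]
def proj(n,X):
    c=imaging.calibration(n);P=np.linalg.inv(c["pose"]);p=c["intrinsics"]@(P[:3,:3]@np.asarray(X,float)+P[:3,3]);return p[:2]/p[2]
E
python3 - <<'E'
from h import *
t=cv2.imread("pics/top0.png")[:,:,::-1];s=cv2.imread("pics/side0.png")[:,:,::-1]
mont(crop(t,190,140,270,265,4),crop(t,300,130,460,280,3),"t1")
mont(crop(s,210,215,360,295,2.6),crop(s,262,140,380,235,3.3),"s1")
E
```

```text
(no output)
```

View pics/t1.png

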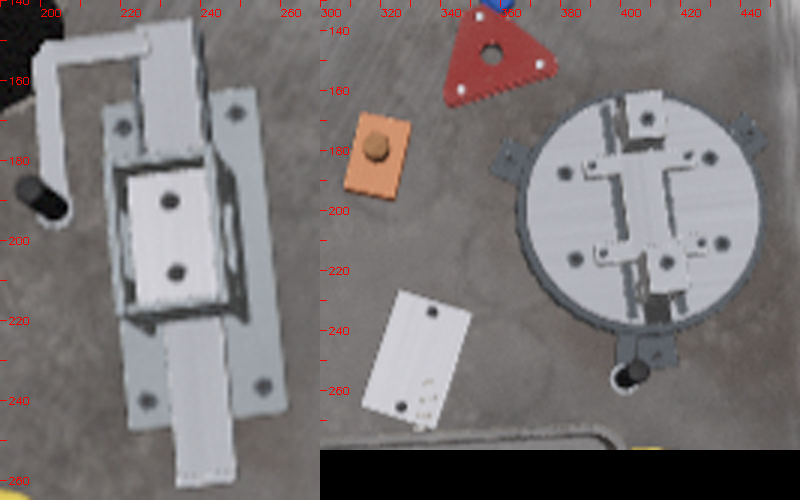

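View pics/s1.png

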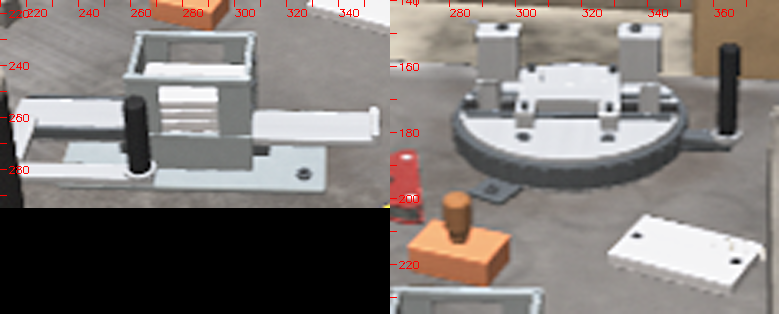

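Top view: foot white at about (332,250), chill at (319,182) with knob, chuck axis at about (408,199), lever post at (401,256); magazine chute at (232,200), nose end at (241,260), slide post top at (197,187). Side view: magazine (285,255), lever post (364,155–180), foot (352,216), chill knob (282,200), at least 3–4 plate edges seen in the chute.

```bash
python3 - <<'E'
from h import *
def M(x,y):return (190+(x+.5)/4-.5,140+(y+.5)/4-.5)
def R(x,y):return (300+(x-320+.5)/3-.5,130+(y+.5)/3-.5)
def SM(x,y):return (210+(x+.5)/2.6-.5,215+(y+.5)/2.6-.5)
def SR(x,y):return (262+(x-390+.5)/3.3-.5,140+(y+.5)/3.3-.5)
print("slidepost top",tri(M(27,187),SM(134,99)),atz("top",M(27,187),106),"base",tri(M(54,211),SM(140,172)))
print("lever top",tri(R(638,371),SR(729,46)),atz("top",R(638,371),108),"base",tri(R(623,379),SR(727,132)))
print("knob",tri(R(376,146),SR(456,197)),atz("top",R(376,146),61))
ft=[(400,290),(472,315),(435,430),(362,405)];fs=[(648,214),(765,250),(733,288),(608,252)]
F=[atz("top",R(*p),12) for p in ft];print("foot",F,np.mean(F,0))
G=[atz("side",SR(*p),12) for p in fs];print(G,np.mean(G,0))
ct=[(362,112),(411,123),(395,199),(345,187)]
F=[atz("top",R(*p),24) for p in ct];print("chill",F,np.mean(F,0))
cs=[(430,221),(510,236),(485,258),(408,240)]
G=[atz("side",SR(*p),24) for p in cs];print(G,np.mean(G,0))
pt=[(592,166),(692,156),(703,243),(602,254)]
F=[atz("top",R(*p),58) for p in pt];print("pins",F,np.mean(F,0))
print("jaws",[tri(R(*a),SR(*b)) for a,b in(((648,118),(638,29)),((667,262),(500,28)))])
print("nose lip",atz("top",M(177,486),36),atz("top",M(235,480),36),tri(M(235,480),SM(376,108)),tri(M(177,486),SM(377,138)))
for p in[(112,160),(214,153),(118,314),(244,305)]:print("chute",atz("top",M(*p),96))
for p in[(165,322),(217,318)]:print("deck",atz("top",M(*p),30))
print("plate holes", [atz("top",M(*p),70) for p in((170,201),(177,272))])
E
```

```text
slidepost top (array([589.36, 273.65, 105.57]), [0.4, 0.4]) [588.9  273.46 106.  ] base (array([589.02, 274.95,  40.04]), [0.7, 0.7])
lever top (array([ 426.76, -206.39,  106.18]), [1.4, 1.4]) [ 425.22 -206.12  108.  ] base (array([ 426.01, -205.54,   26.92]), [0.6, 0.6])
knob (array([615.98,  -9.11,  58.67]), [1.6, 1.6]) [613.77  -9.37  61.  ]
foot [array([502.85, -26.43,  12.  ]), array([481.08, -85.45,  12.  ]), array([387.69, -53.22,  12.  ]), array([408.86,   5.92,  12.  ])] [445.12 -39.79  12.  ]
[array([480.99, -83.45,  12.  ]), array([387.42, -41.11,  12.  ]), array([408.34,  14.96,  12.  ]), array([504.85, -22.29,  12.  ])] [445.4  -32.97  12.  ]
chill [array([651.93,   3.05,  24.  ]), array([641.73, -37.81,  24.  ]), array([577.22, -23.54,  24.  ]), array([588.08,  17.78,  24.  ])] [614.74 -10.13  24.  ]
[array([644.74, -29.82,  24.  ]), array([578.98, -15.93,  24.  ]), array([591.35,  17.65,  24.  ]), array([654.55,   0.18,  24.  ])] [617.41  -6.98  24.  ]
pins [array([ 594.86, -183.46,   58.  ]), array([ 601.71, -264.47,   58.  ]), array([ 530.35, -269.7 ,   58.  ]), array([ 522.83, -188.72,   58.  ])] [ 562.44 -226.59   58.  ]
jaws [(array([ 559.21, -217.42,  126.51]), [55.6, 55.6]), (array([ 566.69, -224.96,  101.46]), [57.9, 57.9])]
nose lip [419.04 196.7   36.  ] [422.05 161.86  36.  ] (array([423.28, 162.47,  32.56]), [1.0, 1.0]) (array([420.02, 197.85,  30.28]), [0.6, 0.6])
chute [606.53 226.7   96.  ]
chute [609.71 166.69  96.  ]
chute [514.8 220.9  96. ]
chute [518.84 147.82  96.  ]
deck [519.7 207.2  30. ]
deck [521.64 175.32  30.  ]
plate holes [array([586.87, 197.4 ,  70.  ]), array([543.58, 192.36,  70.  ])]
```

```bash
cat >> h.py <<'E'
def go(*T):
    "T: (x,y,z[,yaw of tool x]) targets -> rows in tool axes"
    from scipy.spatial.transform import Rotation as Ro
    s=arm.observe();R=s["tool_rot"];p=s["ee_pos"];yw=np.degrees(np.arctan2(R[1,0],R[0,0]))
    print("at",p,"yaw %.1f"%yw,"F",s["force"],"w %.1f g %.1f t %.1f"%(s["grip_width"],s["grip_force"],s["clock"]))
    for t in T:
        y=np.radians(t[3] if len(t)>3 else yw)
        W=np.array([[np.cos(y),np.sin(y),0],[np.sin(y),-np.cos(y),0],[0,0,-1]])
        rv=Ro.from_matrix(R.T@W).as_rotvec(degrees=True) if len(t)>3 else np.zeros(3)
        print(t,"->",np.round(R.T@(np.array(t[:3])-p),1),np.round(rv,1))
E
python3 - <<'E'
from h import *
go((426,-206,190),(426,-206,68))
E
```

```text
at [ 188.95 -516.19  218.14] yaw 20.1 F [ 1.09 -0.06 -0.18] w 92.6 g 0.0 t 0.1
(426, -206, 190) -> [ 329.2 -209.8   28.4] [0. 0. 0.]
(426, -206, 68) -> [ 329.2 -209.7  150.4] [0. 0. 0.]
```

```bash
echo '[[[329,-210,28,0,0,0],[329,-210,28,0,0,0],[329,-210,28,0,0,0],[329,-210,28,0,0,0],[329,-210,28,0,0,0],[329,-210,28,0,0,0],[329,-210,28,0,0,0],[329,-210,28,0,0,0],[329,-210,28,0,0,0],[329,-210,28,0,0,0]]]' | python3 drive.py 60; python3 - <<'E'
from h import *
a=lambda d:(562.4+139*np.cos(np.radians(d)),-226.6+139*np.sin(np.radians(d)),68)
go((426,-206,68),*[a(d) for d in (178,184,190,196,202,208,214,220)])
E
```

```text
clock: 1.1
ee_pos: [425.9, -205.7, 190.4]
tool_rot: [[0.938, 0.346, -0.001], [0.346, -0.938, 0.0], [-0.0, -0.0, -1.0]]
force: [-0.1, -1.2, -0.4]
grip_width: 60.0
grip_force: 0.0
at [ 425.91 -205.7   190.4 ] yaw 20.2 F [-0.13 -1.21 -0.44] w 60.0 g 0.0 t 1.1
(426, -206, 68) -> [  0.    0.4 122.4] [0. 0. 0.]
(np.float64(423.48467504434564), np.float64(-221.74896995835235), 68) -> [ -7.8  14.3 122.4] [0. 0. 0.]
(np.float64(423.7385970138844), np.float64(-236.2961498504334), 68) -> [-12.5  28.  122.4] [0. 0. 0.]
(np.float64(425.5117223313031), np.float64(-250.73709669570331), 68) -> [-15.9  42.2 122.4] [0. 0. 0.]
(np.float64(428.78462426457367), np.float64(-264.91359245856285), 68) -> [-17.7  56.6 122.4] [0. 0. 0.]
(np.float64(433.52144421521655), np.float64(-278.6703164848118), 68) -> [-18.   71.2 122.4] [0. 0. 0.]
(np.float64(439.67028459260916), np.float64(-291.8565472272388), 68) -> [-16.8  85.7 122.4] [0. 0. 0.]
(np.float64(447.16377741484916), np.float64(-304.3278135824338), 68) -> [-14.1  99.9 122.4] [0. 0. 0.]
(np.float64(455.919822406462), np.float64(-315.94747774642894), 68) -> [ -9.9 113.9 122.4] [0. 0. 0.]
```

```bash
echo '[[[0,0,50,0,0,0],[0,0,100,0,0,0],[0,0,122,0,0,0],[0,0,122,0,0,0]]]' | python3 drive.py; echo '[[[0,0,0,0,0,0],[0,0,0,0,0,0],[0,0,0,0,0,0],[0,0,0,0,0,0],[0,0,0,0,0,0],[0,0,0,0,0,0],[0,0,0,0,0,0]]]' | python3 drive.py 10 15
```

```text
clock: 1.5
ee_pos: [423.6, -206.4, 66.2]
tool_rot: [[0.94, 0.342, -0.005], [0.342, -0.94, 0.003], [-0.004, -0.004, -1.0]]
force: [-0.8, 0.1, 1.1]
grip_width: 60.2
grip_force: 0.0
clock: 2.2
ee_pos: [425.9, -206.2, 68.9]
tool_rot: [[0.939, 0.344, 0.0], [0.344, -0.939, -0.0], [0.0, 0.0, -1.0]]
force: [-0.9, 0.8, 5.9]
grip_width: 17.7
grip_force: 15.0
```

```bash
echo '[[[-4,7,0,0,0,0],[-8,14,0,0,0,0],[-10.5,21,0,0,0,0],[-12.5,28,0,0,0,0],[-14.5,35,0,0,0,0],[-16,42,0,0,0,0],[-17,49.5,0,0,0,0],[-17.5,57,0,0,0,0],[-17.5,57,0,0,0,0]]]' | python3 drive.py; echo '[[[0,7,0,0,0,0],[-0.5,14,0,0,0,0],[0,21.5,0,0,0,0],[1,28.5,0,0,0,0],[2,36,0,0,0,0],[3.5,43,0,0,0,0],[5.5,50,0,0,0,0],[7.5,57,0,0,0,0],[7.5,57,0,0,0,0],[7.5,57,0,0,0,0]]]' | python3 drive.py
```

```text
clock: 3.1
ee_pos: [428.8, -266.8, 68.7]
tool_rot: [[0.939, 0.343, -0.001], [0.343, -0.939, -0.0], [-0.001, 0.0, -1.0]]
force: [-3.9, -2.6, 6.7]
grip_width: 17.8
grip_force: 15.0
clock: 4.1
ee_pos: [455.4, -317.1, 68.6]
tool_rot: [[0.939, 0.344, -0.0], [0.344, -0.939, -0.0], [-0.0, 0.0, -1.0]]
force: [-0.7, -2.5, 3.1]
grip_width: 17.3
grip_force: 15.0
```

```bash
echo '[[[3,5,0,0,0,0],[3,5,0,0,0,0],[3,5,0,0,0,0]]]' | python3 drive.py; echo '[[[1,3,0,0,0,0],[1,3,0,0,0,0],[1,3,0,0,0,0]]]' | python3 drive.py 60; echo '[[[0,0,-50,0,0,0],[0,0,-100,0,0,0],[0,0,-125,0,0,0],[0,0,-125,0,0,0]]]' | python3 drive.py
python3 - <<'E'
from h import *
go((444.8,-39,150,20),(444.8,-39,2.5,20))
t=imaging.capture("top");s=imaging.capture("side")
mont(crop(t,300,150,460,280,3),crop(s,290,140,380,235,3.5),"t2")
E
```

```text
clock: 4.4
ee_pos: [456.9, -316.6, 67.5]
tool_rot: [[0.939, 0.344, -0.008], [0.344, -0.939, 0.008], [-0.005, -0.011, -1.0]]
force: [-14.5, 18.3, 12.9]
grip_width: 18.3
grip_force: 15.0
clock: 4.7
ee_pos: [461.9, -322.7, 68.3]
tool_rot: [[0.939, 0.344, -0.0], [0.344, -0.939, 0.0], [-0.0, -0.0, -1.0]]
force: [0.7, 0.6, -0.7]
grip_width: 37.5
grip_force: 0.0
clock: 5.1
ee_pos: [463.7, -324.2, 197.5]
tool_rot: [[0.939, 0.344, 0.006], [0.344, -0.939, -0.005], [0.004, 0.006, -1.0]]
force: [0.5, 0.3, 0.1]
grip_width: 59.1
grip_force: 0.0
at [ 463.66 -324.15  197.52] yaw 20.1 F [0.54 0.31 0.09] w 59.1 g 0.0 t 5.1
(444.8, -39, 150, 20) -> [  80.1 -274.6   46.1] [ 0.4 -0.2  0.1]
(444.8, -39, 2.5, 20) -> [  79.5 -275.5  193.6] [ 0.4 -0.2  0.1]
```

View pics/t2.png

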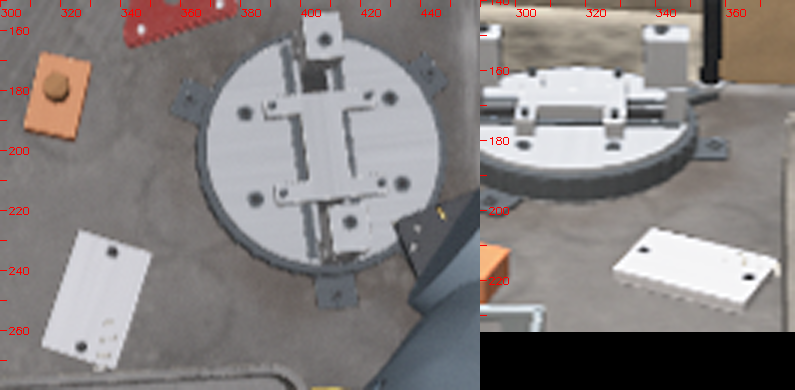

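```bash
python3 - <<'E'
from h import *
R=lambda x,y:(300+(x+.5)/3-.5,150+(y+.5)/3-.5)
S=lambda x,y:(290+(x-480+.5)/3.5-.5,140+(y+.5)/3.5-.5)
for a,b in(((113,252),(643,249)),((82,347),(749,277))):print("hole",tri(R(a[0],a[1]),S(*b)),atz("top",R(*a),12))
F=[(80,230),(152,252),(115,369),(41,346)]
print([atz("top",R(*p),12) for p in F],np.mean([atz("top",R(*p),12) for p in F],0))
for a,b in(((271,105),(525-0,112)),((369,96),(530,75)),((283,192),(614,113)),((381,183),(618,72))):print("pin",atz("top",R(*a),58))
for a,b in (((271,105),(525,112)),((283,192),(614,113)),((381,183),(618,72)),((369,96),(530,75))): print(tri(R(*a),S(*b)))
go((444.8,-39,150,-19))
E
```

```text
hole (array([485.68, -53.34,  10.12]), [1.3, 1.3]) [484.11 -53.37  12.  ]
hole (array([407.61, -26.64,   9.2 ]), [0.7, 0.7]) [406.7  -26.67  12.  ]
[array([502.85, -26.43,  12.  ]), array([483.57, -85.51,  12.  ]), array([388.49, -53.23,  12.  ]), array([408.06,   6.74,  12.  ])] [445.74 -39.61  12.  ]
pin [ 595.7  -182.68   58.  ]
pin [ 601.75 -262.05   58.  ]
pin [ 524.43 -189.58   58.  ]
pin [ 530.38 -268.1    58.  ]
(array([ 597.26, -183.35,   52.19]), [0.3, 0.3])
(array([ 525.92, -190.27,   52.3 ]), [0.6, 0.6])
(array([ 532.43, -269.18,   52.21]), [1.1, 1.1])
(array([ 606.17, -263.91,   47.44]), [2.0, 2.0])
at [ 462.13 -322.89  193.46] yaw 20.1 F [ 0.57 -0.14 -0.03] w 60.0 g 0.0 t 5.2
(444.8, -39, 150, -19) -> [  81.2 -272.6   43.3] [ 0.  -0.  39.1]
```

```bash
echo '[[[81,-273,43,0,0,39],[81,-273,43,0,0,39],[81,-273,43,0,0,39],[81,-273,43,0,0,39],[81,-273,43,0,0,39],[81,-273,43,0,0,39],[81,-273,43,0,0,39],[81,-273,43,0,0,39]]]' | python3 drive.py 90; python3 - <<'E'
from h import *
go((445.5,-39.6,40,-19),(445.5,-39.6,3,-19))
E
```

```text
clock: 6.0
ee_pos: [443.8, -37.9, 149.5]
tool_rot: [[0.947, -0.322, -0.002], [-0.322, -0.947, 0.0], [-0.002, 0.0, -1.0]]
force: [-0.2, -0.1, 0.1]
grip_width: 89.8
grip_force: 0.0
at [443.78 -37.9  149.5 ] yaw -18.8 F [-0.18 -0.09  0.08] w 89.8 g 0.0 t 6.0
(445.5, -39.6, 40, -19) -> [  2.4   1.  109.5] [0.  0.1 0.2]
(445.5, -39.6, 3, -19) -> [  2.5   1.  146.5] [0.  0.1 0.2]
```

```bash
echo '[[[2,1,50,0,0,0],[2,1,100,0,0,0],[2,1,130,0,0,0],[2,1,140,0,0,0],[2,1,146,0,0,0],[2,1,146,0,0,0],[2,1,146,0,0,0]]]' | python3 drive.py; echo '[[[0,0,0,0,0,0],[0,0,0,0,0,0],[0,0,0,0,0,0],[0,0,0,0,0,0],[0,0,0,0,0,0],[0,0,0,0,0,0]]]' | python3 drive.py 50 30; echo '[[[0,0,-30,0,0,0],[0,0,-80,0,0,0],[0,0,-120,0,0,0],[0,0,-120,0,0,0],[0,0,-120,0,0,0],[0,0,-120,0,0,0],[0,0,-120,0,0,0]]]' | python3 drive.py
python3 - <<'E'
from h import *
go((563.3,-226,125,4.7))
t=imaging.capture("top");s=imaging.capture("side")
mont(crop(t,260,190,400,290,3),crop(s,300,140,390,235,4),"t3")
E
```

```text
clock: 6.7
ee_pos: [446.8, -40.6, 5.8]
tool_rot: [[0.946, -0.324, 0.002], [-0.324, -0.946, -0.0], [0.002, -0.0, -1.0]]
force: [-0.0, 0.2, 0.6]
grip_width: 89.9
grip_force: 0.0
clock: 7.3
ee_pos: [446.1, -40.2, 4.9]
tool_rot: [[0.946, -0.324, 0.0], [-0.324, -0.946, -0.0], [0.0, -0.0, -1.0]]
force: [-0.5, 0.8, 6.9]
grip_width: 63.5
grip_force: 30.0
clock: 8.0
ee_pos: [445.1, -40.1, 123.2]
tool_rot: [[0.946, -0.324, -0.003], [-0.324, -0.946, 0.001], [-0.003, 0.0, -1.0]]
force: [-0.2, 0.0, -2.7]
grip_width: 63.6
grip_force: 30.0
at [445.11 -40.07 123.25] yaw -18.9 F [-0.17  0.04 -2.67] w 63.6 g 30.0 t 8.0
(563.3, -226, 125, 4.7) -> [172.  137.6  -2.2] [ -0.    0.2 -23.6]
```

View pics/t3.png

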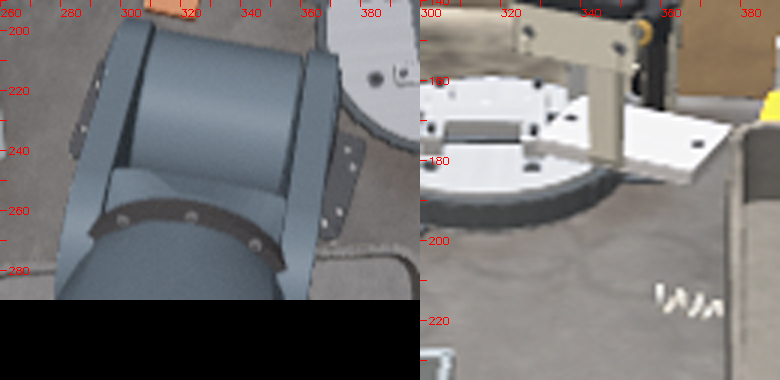

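```bash
echo '[[[50,0,-17,0,0,-8],[110,50,-17,0,0,-16],[172,138,-17,0,0,-23.6],[172,138,-17,0,0,-23.6],[172,138,-17,0,0,-23.6],[172,138,-17,0,0,-23.6],[172,138,-17,0,0,-23.6],[172,138,-17,0,0,-23.6]]]' | python3 drive.py; python3 - <<'E'
from h import *
go((563.3,-226,68,4.7),(563.3,-226,55,4.7))
E
```

```text
clock: 8.9
ee_pos: [563.5, -225.6, 141.0]
tool_rot: [[0.997, 0.082, -0.001], [0.082, -0.997, 0.001], [-0.001, -0.001, -1.0]]
force: [-1.4, -0.9, -1.4]
grip_width: 63.2
grip_force: 30.0
at [ 563.48 -225.56  140.99] yaw 4.7 F [-1.38 -0.91 -1.36] w 63.2 g 30.0 t 8.9
(563.3, -226, 68, 4.7) -> [-0.1  0.5 73. ] [-0.1  0.1  0. ]
(563.3, -226, 55, 4.7) -> [-0.1  0.5 86. ] [-0.1  0.1  0. ]
```

Lower to just above the pins and look from the side.

```bash
echo '[[[0,0,30,0,0,0],[0,0,55,0,0,0],[0,0,72,0,0,0],[0,0,72,0,0,0],[0,0,72,0,0,0],[0,0,72,0,0,0]]]' | python3 drive.py; python3 - <<'E'
from h import *
go((563.3,-226,55,4.7))
t=imaging.capture("top");s=imaging.capture("side")
mont(crop(t,360,150,450,250,4),crop(s,270,140,370,215,4),"t4")
E
```

```text
clock: 9.5
ee_pos: [564.6, -226.4, 70.9]
tool_rot: [[0.997, 0.082, 0.002], [0.082, -0.997, -0.001], [0.002, 0.001, -1.0]]
force: [-0.0, 0.2, -2.5]
grip_width: 63.6
grip_force: 30.0
at [ 564.58 -226.39   70.92] yaw 4.7 F [-0.    0.18 -2.46] w 63.6 g 30.0 t 9.5
(563.3, -226, 55, 4.7) -> [-1.3 -0.5 15.9] [ 0.1 -0.1  0. ]
```

View pics/t4.png

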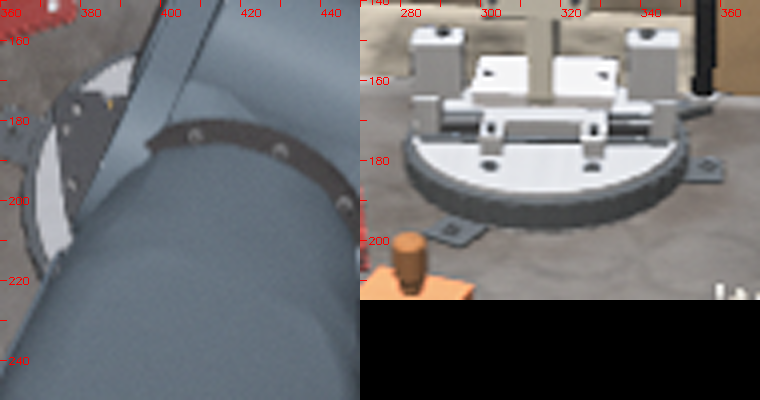

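```bash
echo '[[[0,0,4,0,0,0],[0,0,8,0,0,0],[0,0,11,0,0,0],[0,0,13,0,0,0],[0,0,13,0,0,0],[0,0,13,0,0,0]]]' | python3 drive.py; echo '[[[0,0,2,0,0,0],[0,0,3,0,0,0],[0,0,3,0,0,0],[0,0,3,0,0,0]]]' | python3 drive.py
```

```text
clock: 10.2
ee_pos: [564.0, -226.5, 56.6]
tool_rot: [[0.997, 0.082, -0.0], [0.082, -0.997, 0.0], [-0.0, -0.0, -1.0]]
force: [-0.1, -0.4, -2.3]
grip_width: 63.7
grip_force: 30.0
clock: 10.6
ee_pos: [564.2, -226.6, 54.9]
tool_rot: [[0.997, 0.082, 0.001], [0.082, -0.997, -0.0], [0.001, 0.0, -1.0]]
force: [-4.1, 1.6, 10.8]
grip_width: 63.3
grip_force: 30.0
```

Contact at the expected height (seat 50 + 5). Release and retreat; then look.

```bash
echo '[[[0,0,0,0,0,0],[0,0,0,0,0,0],[0,0,0,0,0,0],[0,0,0,0,0,0]]]' | python3 drive.py 74; echo '[[[0,0,-30,0,0,0],[0,0,-80,0,0,0],[0,0,-130,0,0,0],[0,0,-140,0,0,0],[0,0,-140,0,0,0]]]' | python3 drive.py; python3 - <<'E'
from h import *
go((589.2,273.8,190,10),(589.2,273.8,68,10),(430,60,190,10))
E
```

```text
clock: 11.0
ee_pos: [564.0, -226.5, 53.5]
tool_rot: [[0.997, 0.082, -0.0], [0.082, -0.997, 0.0], [0.0, -0.0, -1.0]]
force: [-0.1, -0.5, 0.8]
grip_width: 73.9
grip_force: 0.0
clock: 11.5
ee_pos: [564.6, -226.8, 195.3]
tool_rot: [[0.997, 0.082, 0.003], [0.082, -0.997, -0.002], [0.003, 0.002, -1.0]]
force: [-0.1, -0.4, -1.0]
grip_width: 73.9
grip_force: 0.0
at [ 564.64 -226.84  195.28] yaw 4.7 F [-0.1  -0.37 -1.  ] w 73.9 g 0.0 t 11.5
(589.2, 273.8, 190, 10) -> [  65.5 -497.     4.6] [ 0.1 -0.2 -5.3]
(589.2, 273.8, 68, 10) -> [  65.1 -497.2  126.6] [ 0.1 -0.2 -5.3]
(430, 60, 190, 10) -> [-110.7 -296.9    4.4] [ 0.1 -0.2 -5.3]
```

```bash
echo '[[[65,-497,5,0,0,-2],[65,-497,5,0,0,-2],[65,-497,5,0,0,-2],[65,-497,5,0,0,-2],[65,-497,5,0,0,-2],[65,-497,5,0,0,-2],[65,-497,5,0,0,-2],[65,-497,5,0,0,-2],[65,-497,5,0,0,-2],[65,-497,5,0,0,-2]]]' | python3 drive.py 36; echo '[[[65,-497,5,0,0,-2]]]' | python3 drive.py ; python3 - <<'E'
from h import *
go((589.2,273.8,190,6.5),(589.2,273.8,68,6.5))
t=imaging.capture("top");s=imaging.capture("side")
mont(crop(t,360,150,450,250,4),crop(s,270,140,370,215,4),"t5")
E
```

```text
clock: 12.5
ee_pos: [586.9, 274.7, 186.0]
tool_rot: [[0.993, 0.117, -0.003], [0.117, -0.993, -0.001], [-0.003, 0.001, -1.0]]
force: [0.7, -0.0, -0.3]
grip_width: 36.1
grip_force: 0.0
clock: 12.6
ee_pos: [587.6, 324.6, 185.3]
tool_rot: [[0.988, 0.151, -0.003], [0.151, -0.988, -0.002], [-0.003, 0.001, -1.0]]
force: [-0.2, -0.0, 1.3]
grip_width: 35.8
grip_force: 0.0
at [587.63 324.59 185.31] yaw 8.7 F [-0.22 -0.04  1.32] w 35.8 g 0.0 t 12.6
(589.2, 273.8, 190, 6.5) -> [-6.2 50.4 -4.6] [0.1 0.2 2.2]
(589.2, 273.8, 68, 6.5) -> [ -5.7  50.3 117.4] [0.1 0.2 2.2]
```

View pics/t5.png

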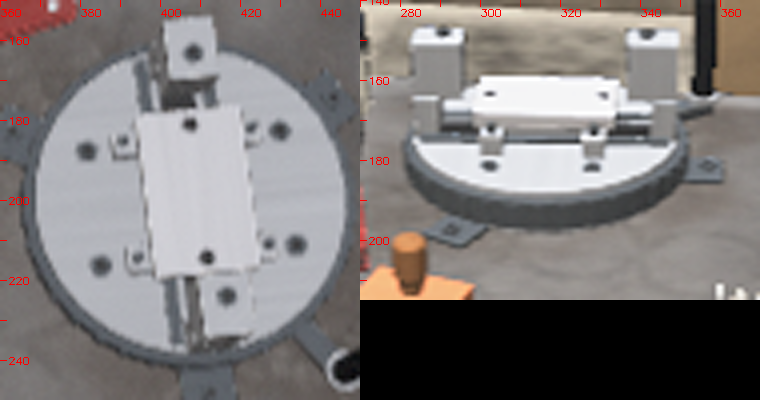

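```bash
echo '[[[-6,50,0,0,0,2.2],[-6,50,0,0,0,2.2],[-6,50,0,0,0,2.2],[-6,50,0,0,0,2.2]]]' | python3 drive.py; python3 - <<'E'
from h import *
R=lambda x,y:(360+(x+.5)/4-.5,150+(y+.5)/4-.5)
F=[atz("top",R(*p),62) for p in((138,112),(241,104),(256,270),(157,277))];print(F,np.mean(F,0))
print([atz("top",R(*p),62) for p in((189,124),(207,257))])
go((589.2,273.8,68,6.5))
E
```

```text
clock: 13.1
ee_pos: [589.9, 272.4, 187.0]
tool_rot: [[0.994, 0.113, -0.002], [0.113, -0.994, -0.0], [-0.002, 0.0, -1.0]]
force: [0.9, -0.0, -0.1]
grip_width: 35.7
grip_force: 0.0
[array([ 612.07, -192.83,   62.  ]), array([ 615.95, -255.3 ,   62.  ]), array([ 514.25, -259.3 ,   62.  ]), array([ 511.03, -200.19,   62.  ])] [ 563.33 -226.91   62.  ]
[array([ 604.1 , -223.32,   62.  ]), array([ 522.58, -230.49,   62.  ])]
at [589.94 272.4  187.01] yaw 6.5 F [ 0.87 -0.04 -0.13] w 35.7 g 0.0 t 13.1
(589.2, 273.8, 68, 6.5) -> [ -0.4  -1.5 119. ] [ 0.   0.1 -0. ]
```

```bash
echo '[[[0,-1,50,0,0,0],[0,-1,75,0,0,0],[0,-1,95,0,0,0],[0,-1,119,0,0,0],[0,-1,119,0,0,0],[0,-1,119,0,0,0]]]' | python3 drive.py; echo '[[[0,0,0,0,0,0],[0,0,0,0,0,0],[0,0,0,0,0,0],[0,0,0,0,0,0],[0,0,0,0,0,0]]]' | python3 drive.py 10 40
```

```text
clock: 13.7
ee_pos: [590.0, 273.9, 69.2]
tool_rot: [[0.994, 0.114, -0.001], [0.114, -0.994, -0.0], [-0.001, 0.0, -1.0]]
force: [0.8, -0.2, 0.8]
grip_width: 36.1
grip_force: 0.0
clock: 14.2
ee_pos: [590.6, 273.9, 70.1]
tool_rot: [[0.994, 0.113, 0.001], [0.113, -0.994, 0.001], [0.001, -0.001, -1.0]]
force: [-1.4, 2.0, 6.6]
grip_width: 17.0
grip_force: 40.0
```

Gripped the post. Push 97 mm.

```bash
echo '[[[-15,0,0,0,0,0],[-30,0,0,0,0,0],[-45,0,0,0,0,0],[-60,0,0,0,0,0],[-75,0,0,0,0,0],[-85,0,0,0,0,0],[-92,0,0,0,0,0],[-97,0,0,0,0,0],[-98,0,0,0,0,0],[-98,0,0,0,0,0]]]' | python3 drive.py
```

```text
clock: 15.2
ee_pos: [499.1, 264.0, 70.8]
tool_rot: [[0.993, 0.113, 0.015], [0.113, -0.994, 0.005], [0.015, -0.003, -1.0]]
force: [28.8, 6.1, -12.7]
grip_width: 17.6
grip_force: 40.0
```

```bash
echo '[[[0,0,0,0,0,0],[0,0,0,0,0,0]]]' | python3 drive.py; python3 - <<'E'
from h import *
t=imaging.capture("top");s=imaging.capture("side")
mont(crop(t,190,150,270,270,4),crop(s,230,215,360,295,3.6),"t6")
E
```

```text
clock: 15.4
ee_pos: [499.1, 264.0, 70.8]
tool_rot: [[0.993, 0.113, 0.014], [0.113, -0.994, 0.005], [0.015, -0.003, -1.0]]
force: [29.0, 7.0, -13.0]
grip_width: 17.6
grip_force: 40.0
```

View pics/t6.png

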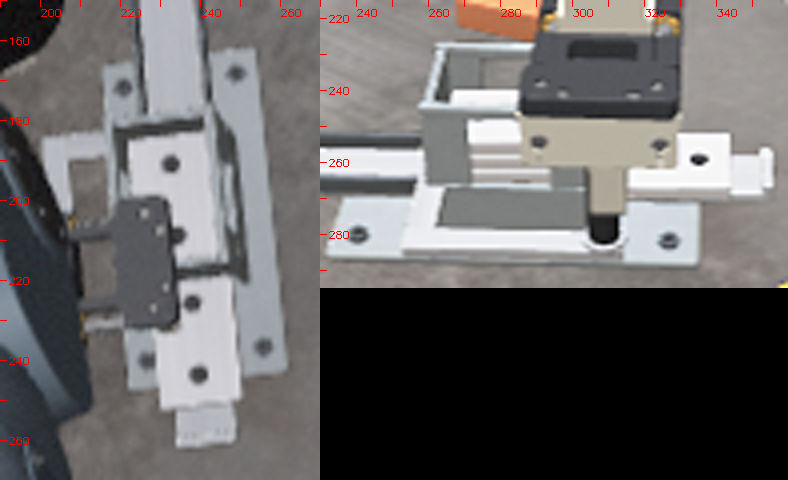

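```bash
python3 - <<'E'
from h import *
R=lambda x,y:(190+(x+.5)/4-.5,150+(y+.5)/4-.5)
h=[atz("top",R(*p),40) for p in((192,302),(199,374))];print(h,np.mean(h,0))
print("front",atz("top",R(161,409),40),atz("top",R(241,402),40))
print("lip",atz("top",R(177,446),36),atz("top",R(235,440),36))
print("topplate",[atz("top",R(*p),70) for p in((171,164),(178,235))])
print("post base side",[atz("side",(230+(605-320)/3.6,215+y/3.6),46) for y in(238,243)])
print(arm.observe()["moment"])
E
```

```text
[array([505.63, 188.47,  40.  ]), array([461.76, 183.46,  40.  ])] [483.7  185.97  40.  ]
front [441.06 205.96  40.  ] [444.47 157.89  40.  ]
lip [419.04 196.7   36.  ] [422.05 161.86  36.  ]
topplate [array([585.03, 196.76,  70.  ]), array([541.76, 191.73,  70.  ])]
post base side [array([501.49, 270.13,  46.  ]), array([500.82, 274.08,  46.  ])]
[ 0.84 -4.36  0.01]
```

```bash
echo '[[[4,0,0,0,0,0],[8,0,0,0,0,0],[12,0,0,0,0,0],[14,0,0,0,0,0],[14,0,0,0,0,0]]]' | python3 drive.py; echo '[[[-3,0,0,0,0,0],[-6,0,0,0,0,0],[-8,0,0,0,0,0],[-8,0,0,0,0,0]]]' | python3 drive.py;echo '[[[-2,0,0,0,0,0],[-4,0,0,0,0,0],[-4,0,0,0,0,0]]]' | python3 drive.py;
```

```text
clock: 16.0
ee_pos: [507.9, 264.9, 70.7]
tool_rot: [[0.994, 0.113, 0.003], [0.113, -0.994, 0.002], [0.003, -0.001, -1.0]]
force: [-0.6, 3.7, 10.4]
grip_width: 17.2
grip_force: 40.0
clock: 16.4
ee_pos: [500.2, 264.1, 70.7]
tool_rot: [[0.994, 0.113, 0.004], [0.113, -0.994, 0.002], [0.004, -0.002, -1.0]]
force: [-0.3, 3.9, 9.1]
grip_width: 17.3
grip_force: 40.0
clock: 16.7
ee_pos: [499.4, 264.0, 70.8]
tool_rot: [[0.994, 0.113, 0.011], [0.113, -0.994, 0.004], [0.011, -0.003, -1.0]]
force: [18.6, 6.5, -6.4]
grip_width: 16.9
grip_force: 40.0
```

```bash
echo '[[[0,0,0,0,0,0],[-3,0,0,0,0,0],[-6,0,0,0,0,0],[-6,0,0,0,0,0],[-6,0,0,0,0,0]]]' | python3 drive.py 10 60; python3 - <<'E'
from h import *
go()
s=imaging.capture("side");t=imaging.capture("top")
cv2.imwrite("pics/rawt7.png",t[:,:,::-1])
print(proj("side",(499,358,155)),proj("side",(499,170,155)),proj("side",(499,264,106)),proj("side",(499,264,70)))
crop(s,235,215,355,295,6.5,"t7")
E
```

```text
clock: 17.2
ee_pos: [496.8, 263.8, 71.0]
tool_rot: [[0.993, 0.113, 0.018], [0.113, -0.994, 0.006], [0.019, -0.004, -1.0]]
force: [38.9, 6.5, -19.8]
grip_width: 16.9
grip_force: 60.0
at [496.8  263.76  70.98] yaw 6.5 F [ 38.87   6.55 -19.76] w 16.9 g 60.0 t 17.2
[300.09 263.61] [317.8  205.09] [310.39 253.6 ] [310.76 269.15]
```

View pics/t7.png

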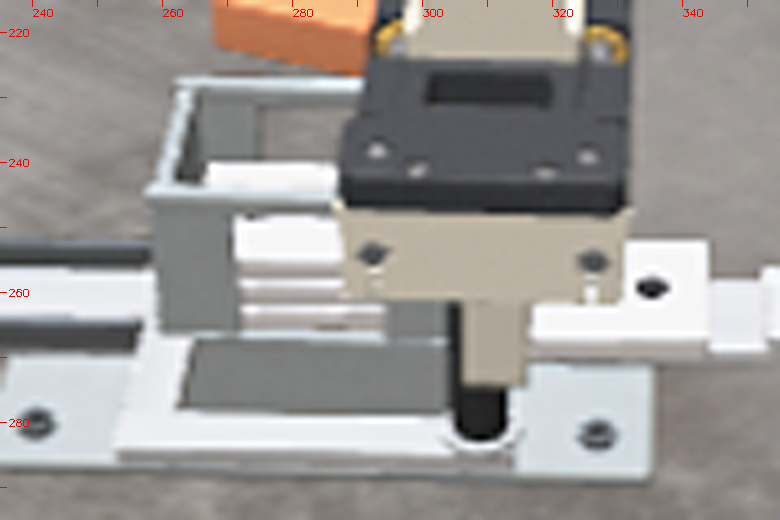

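```bash
echo '[[[4,0,0,0,0,0],[7,0,0,0,0,0],[7,0,0,0,0,0]]]' | python3 drive.py; echo '[[[7,0,0,0,0,0],[7,0,0,0,0,0],[7,0,0,0,0,0],[7,0,0,0,0,0]]]' | python3 drive.py 36; echo '[[[0,0,-50,0,0,0],[0,0,-100,0,0,0],[0,0,-100,0,0,0]]]' | python3 drive.py;  python3 - <<'E'
from h import *
go((480,185.5,120,6.5),(480,185.5,34,6.5))
E
```

```text
clock: 17.6
ee_pos: [497.7, 263.8, 70.8]
tool_rot: [[0.994, 0.113, 0.004], [0.113, -0.994, 0.002], [0.004, -0.002, -1.0]]
force: [0.5, 3.8, 12.1]
grip_width: 17.2
grip_force: 60.0
clock: 18.0
ee_pos: [502.3, 263.4, 68.9]
tool_rot: [[0.994, 0.113, -0.001], [0.113, -0.994, -0.0], [-0.001, 0.0, -1.0]]
force: [0.7, 0.5, 0.8]
grip_width: 35.7
grip_force: 0.0
clock: 18.3
ee_pos: [505.2, 264.7, 175.2]
tool_rot: [[0.994, 0.113, 0.009], [0.113, -0.994, 0.004], [0.009, -0.003, -1.0]]
force: [0.7, -0.1, -0.3]
grip_width: 36.2
grip_force: 0.0
at [505.25 264.73 175.24] yaw 6.5 F [ 0.7  -0.15 -0.28] w 36.2 g 0.0 t 18.3
(480, 185.5, 120, 6.5) -> [-34.6  76.   54.7] [-0.2 -0.5  0. ]
(480, 185.5, 34, 6.5) -> [-35.4  76.2 140.7] [-0.2 -0.5  0. ]
```

```bash
echo '[[[-40,76,20,0,0,0],[-40,76,60,0,0,0],[-40,76,100,0,0,0],[-40,76,125,0,0,0],[-40,76,135,0,0,0],[-40,76,141,0,0,0],[-40,76,141,0,0,0]]]' | python3 drive.py 70; echo '[[[0,0,0,0,0,0],[0,0,0,0,0,0],[0,0,0,0,0,0],[0,0,0,0,0,0]]]' | python3 drive.py 40 25; echo '[[[-2,0,0,0,0,0],[-4,0,0,0,0,0],[-6,0,0,0,0,0],[-8,0,0,0,0,0],[-10,0,0,0,0,0],[-10,0,0,0,0,0]]]' | python3 drive.py
```

```text
clock: 19.0
ee_pos: [471.8, 183.8, 28.4]
tool_rot: [[0.994, 0.114, 0.0], [0.114, -0.994, 0.0], [0.0, -0.0, -1.0]]
force: [0.4, 0.2, 0.5]
grip_width: 69.8
grip_force: 0.0
clock: 19.4
ee_pos: [472.0, 183.8, 28.9]
tool_rot: [[0.994, 0.113, 0.001], [0.113, -0.994, 0.0], [0.001, -0.0, -1.0]]
force: [-0.4, 0.5, 6.5]
grip_width: 49.7
grip_force: 25.0
clock: 20.0
ee_pos: [462.6, 182.7, 28.9]
tool_rot: [[0.994, 0.113, 0.003], [0.113, -0.994, 0.001], [0.003, -0.0, -1.0]]
force: [2.2, 0.4, 6.4]
grip_width: 50.2
grip_force: 25.0
```

```bash
echo '[[[-2,0,0,0,0,0],[-4,0,0,0,0,0],[-4,0,0,0,0,0]]]' | python3 drive.py; echo '[[[0,0,0,0,0,0],[0,0,-2,0,0,0],[0,0,-6,0,0,0],[0,0,-6,0,0,0]]]' | python3 drive.py 64; echo '[[[0,0,0,0,0,0],[0,0,0,0,0,0],[0,0,0,0,0,0],[0,0,0,0,0,0]]]' | python3 drive.py 40 30;  echo '[[[0,0,-10,0,0,0],[0,0,-50,0,0,0],[0,0,-100,0,0,0],[0,0,-120,0,0,0],[0,0,-120,0,0,0]]]' | python3 drive.py
python3 - <<'E'
from h import *
go((563.7,-226.6,145,4.8))
E
```

```text
clock: 20.3
ee_pos: [458.6, 182.2, 28.9]
tool_rot: [[0.994, 0.113, 0.003], [0.113, -0.994, 0.001], [0.003, -0.0, -1.0]]
force: [2.4, 1.4, 6.4]
grip_width: 49.7
grip_force: 25.0
clock: 20.7
ee_pos: [457.6, 182.0, 34.5]
tool_rot: [[0.994, 0.113, 0.0], [0.113, -0.994, 0.0], [0.0, -0.0, -1.0]]
force: [-0.4, 0.2, 0.9]
grip_width: 63.9
grip_force: 0.0
clock: 21.1
ee_pos: [457.5, 181.9, 34.1]
tool_rot: [[0.994, 0.113, -0.0], [0.113, -0.994, -0.0], [-0.0, 0.0, -1.0]]
force: [-0.6, -0.1, -0.1]
grip_width: 49.2
grip_force: 30.0
clock: 21.6
ee_pos: [459.1, 182.4, 157.5]
tool_rot: [[0.994, 0.113, 0.006], [0.113, -0.994, 0.002], [0.006, -0.001, -1.0]]
force: [0.3, -0.8, -1.9]
grip_width: 49.2
grip_force: 30.0
at [459.08 182.39 157.51] yaw 6.5 F [ 0.31 -0.76 -1.86] w 49.2 g 30.0 t 21.6
(563.7, -226.6, 145, 4.8) -> [ 57.6 418.2  12.4] [-0.1 -0.3  1.7]
```

```bash
echo '[[[45.5,418,10,0,0,1.7],[45.5,418,10,0,0,1.7],[45.5,418,10,0,0,1.7],[45.5,418,10,0,0,1.7],[45.5,418,10,0,0,1.7],[45.5,418,10,0,0,1.7],[45.5,418,10,0,0,1.7],[45.5,418,10,0,0,1.7],[45.5,418,10,0,0,1.7],[45.5,418,10,0,0,1.7]]]' | python3 drive.py; python3 - <<'E'
from h import *
go((551.5,-227.6,72,4.8),(551.5,-227.6,66,4.8))
t=imaging.capture("top");s=imaging.capture("side")
cv2.imwrite("pics/rt8.png",t[:,:,::-1]);cv2.imwrite("pics/rs8.png",s[:,:,::-1])
mont(crop(t,190,150,270,265,4),crop(s,270,130,370,215,4),"t8")
E
```

```text
clock: 22.6
ee_pos: [549.6, -230.5, 142.5]
tool_rot: [[0.997, 0.081, -0.002], [0.081, -0.997, 0.001], [-0.002, -0.001, -1.0]]
force: [-0.6, -0.3, -1.1]
grip_width: 49.6
grip_force: 30.0
at [ 549.62 -230.51  142.49] yaw 4.6 F [-0.63 -0.28 -1.05] w 49.6 g 30.0 t 22.6
(551.5, -227.6, 72, 4.8) -> [ 2.2 -2.7 70.5] [-0.   0.1 -0.2]
(551.5, -227.6, 66, 4.8) -> [ 2.2 -2.7 76.5] [-0.   0.1 -0.2]
```

View pics/t8.png

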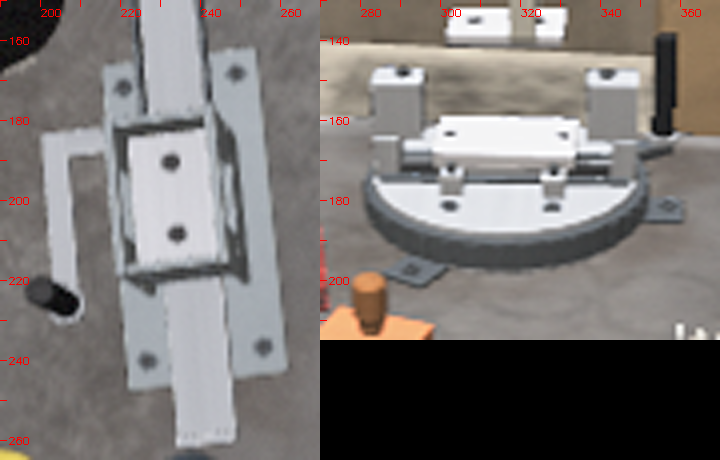

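```bash
echo '[[[2,-2.7,25,0,0,-0.2],[2,-2.7,50,0,0,-0.2],[2,-2.7,64,0,0,-0.2],[2,-2.7,69,0,0,-0.2],[2,-2.7,71,0,0,-0.2],[2,-2.7,71,0,0,-0.2]]]' | python3 drive.py; python3 - <<'E'
from h import *
go((551.5,-227.6,66,4.8))
E
```

```text
clock: 23.3
ee_pos: [552.3, -225.2, 73.8]
tool_rot: [[0.996, 0.087, 0.001], [0.087, -0.996, -0.0], [0.001, 0.0, -1.0]]
force: [1.3, -0.3, -1.1]
grip_width: 49.5
grip_force: 30.0
at [ 552.29 -225.25   73.79] yaw 5.0 F [ 1.25 -0.34 -1.06] w 49.5 g 30.0 t 23.3
(551.5, -227.6, 66, 4.8) -> [-1.   2.3  7.8] [ 0.  -0.   0.2]
```

```bash
echo '[[[-0.7,2,3,0,0,0],[-0.7,2,5,0,0,0],[-0.7,2,6,0,0,0],[-0.7,2,6,0,0,0],[-0.7,2,6,0,0,0],[-0.7,2,6,0,0,0]]]' | python3 drive.py; echo '[[[0,0,1.5,0,0,0],[0,0,2,0,0,0],[0,0,2,0,0,0],[0,0,2,0,0,0]]]' | python3 drive.py
```

```text
clock: 23.9
ee_pos: [551.5, -227.4, 67.2]
tool_rot: [[0.996, 0.087, 0.0], [0.087, -0.996, -0.0], [0.0, 0.0, -1.0]]
force: [0.4, 0.2, -1.6]
grip_width: 49.4
grip_force: 30.0
clock: 24.3
ee_pos: [551.6, -227.5, 66.1]
tool_rot: [[0.996, 0.087, 0.001], [0.087, -0.996, -0.0], [0.0, 0.0, -1.0]]
force: [-2.6, 0.9, 9.1]
grip_width: 49.6
grip_force: 30.0
```

```bash
echo '[[[0,0,-1,0,0,0],[0,0,-1,0,0,0],[0,0,-1,0,0,0]]]' | python3 drive.py 64; echo '[[[0,0,-40,0,0,0],[0,0,-90,0,0,0],[0,0,-125,0,0,0],[0,0,-125,0,0,0],[0,0,-125,0,0,0]]]' | python3 drive.py 36; python3 - <<'E'
from h import *
R=lambda x,y:(190+(x+.5)/4-.5,150+(y+.5)/4-.5)
print(atz("top",R(38,290),106),atz("top",R(64,303),46))
go((508,264.2,185,6.5),(508,264.2,70,6.5))
E
```

```text
clock: 24.6
ee_pos: [551.4, -227.4, 66.1]
tool_rot: [[0.996, 0.087, 0.0], [0.087, -0.996, -0.0], [0.0, 0.0, -1.0]]
force: [0.2, 0.2, -0.2]
grip_width: 63.3
grip_force: 0.0
clock: 25.1
ee_pos: [551.5, -227.4, 191.3]
tool_rot: [[0.996, 0.087, 0.001], [0.087, -0.996, -0.0], [0.001, 0.0, -1.0]]
force: [-0.4, -1.0, -1.8]
grip_width: 36.4
grip_force: 0.0
[504.72 264.36 106.  ] [505.48 264.7   46.  ]
at [ 551.46 -227.4   191.29] yaw 5.0 F [-0.36 -1.04 -1.76] w 36.4 g 0.0 t 25.1
(508, 264.2, 185, 6.5) -> [  -0.4 -493.5    6.1] [ 0.  -0.  -1.5]
(508, 264.2, 70, 6.5) -> [  -0.5 -493.6  121.1] [ 0.  -0.  -1.5]
```

```bash
echo '[[[-3,-493,6,0,0,-1.5],[-3,-493,6,0,0,-1.5],[-3,-493,6,0,0,-1.5],[-3,-493,6,0,0,-1.5],[-3,-493,6,0,0,-1.5],[-3,-493,6,0,0,-1.5],[-3,-493,6,0,0,-1.5],[-3,-493,6,0,0,-1.5],[-3,-493,6,0,0,-1.5],[-3,-493,6,0,0,-1.5]]]' | python3 drive.py; echo '[[[0,0,0,0,0,0],[0,0,0,0,0,0]]]' | python3 drive.py; python3 - <<'E'
from h import *
go((505,264.4,70,6.5))
E
```

```text
clock: 26.1
ee_pos: [504.1, 265.6, 183.3]
tool_rot: [[0.993, 0.114, -0.003], [0.114, -0.993, -0.001], [-0.003, 0.001, -1.0]]
force: [-0.1, 0.3, 0.1]
grip_width: 36.0
grip_force: 0.0
clock: 26.3
ee_pos: [504.6, 263.6, 183.4]
tool_rot: [[0.993, 0.115, -0.003], [0.115, -0.993, -0.001], [-0.003, 0.001, -1.0]]
force: [0.4, -0.9, -0.4]
grip_width: 36.0
grip_force: 0.0
at [504.55 263.62 183.41] yaw 6.6 F [ 0.36 -0.88 -0.37] w 36.0 g 0.0 t 26.3
(505, 264.4, 70, 6.5) -> [  0.9  -0.8 113.4] [0.1 0.2 0.1]
```

```bash
echo '[[[0,0,50,0,0,0],[0,0,80,0,0,0],[0,0,100,0,0,0],[0,0,114,0,0,0],[0,0,114,0,0,0],[0,0,114,0,0,0],[0,0,114,0,0,0]]]' | python3 drive.py; echo '[[[0,0,0,0,0,0],[0,0,0,0,0,0],[0,0,0,0,0,0],[0,0,0,0,0,0]]]' | python3 drive.py 10 40; for i in 1 2 3; do echo '[[[-2,0,0,0,0,0],[-4,0,0,0,0,0],[-4,0,0,0,0,0]]]' | python3 drive.py|egrep 'ee_pos|^force'; done
```

```text
clock: 27.0
ee_pos: [506.2, 263.5, 72.3]
tool_rot: [[0.994, 0.113, 0.002], [0.113, -0.994, 0.001], [0.002, -0.0, -1.0]]
force: [-0.0, -0.3, 0.4]
grip_width: 35.9
grip_force: 0.0
clock: 27.4
ee_pos: [505.7, 264.6, 71.6]
tool_rot: [[0.994, 0.113, 0.001], [0.113, -0.994, 0.002], [0.001, -0.002, -1.0]]
force: [-0.3, 7.7, 0.8]
grip_width: 17.2
grip_force: 40.0
ee_pos: [503.6, 264.4, 71.7]
force: [9.4, 7.9, -8.7]
ee_pos: [502.4, 264.3, 72.0]
force: [26.0, 9.8, -19.0]
ee_pos: [499.3, 264.0, 72.3]
force: [27.9, 9.3, -17.0]
```

```bash
echo '[[[15,0,0,0,0,0],[30,0,0,0,0,0],[45,0,0,0,0,0],[60,0,0,0,0,0],[75,0,0,0,0,0],[85,0,0,0,0,0],[90,0,0,0,0,0],[90,0,0,0,0,0]]]' | python3 drive.py; for i in 1 2 3 4; do echo '[[[2,0,0,0,0,0],[4,0,0,0,0,0],[4,0,0,0,0,0]]]' | python3 drive.py|egrep 'ee_pos|^force'; done
```

```text
clock: 29.1
ee_pos: [584.3, 273.2, 72.3]
tool_rot: [[0.994, 0.113, 0.003], [0.113, -0.994, 0.002], [0.003, -0.001, -1.0]]
force: [0.5, 3.0, 4.4]
grip_width: 17.6
grip_force: 40.0
ee_pos: [585.3, 273.3, 72.2]
force: [-15.1, 1.2, 15.0]
ee_pos: [587.0, 273.5, 71.9]
force: [-25.7, -0.6, 21.2]
ee_pos: [590.3, 273.9, 71.3]
force: [-28.0, -1.8, 18.7]
ee_pos: [593.7, 274.2, 70.8]
force: [-28.7, -1.3, 15.7]
```

```bash
echo '[[[-6,0,0,0,0,0],[-6,0,0,0,0,0],[-6,0,0,0,0,0]]]' | python3 drive.py|egrep 'ee_pos|^force'; echo '[[[-7,0,1,0,0,0],[-7,0,1,0,0,0],[-7,0,1,0,0,0],[-7,0,1,0,0,0]]]' | python3 drive.py 34; echo '[[[0,0,0,0,0,0],[0,0,0,0,0,0],[0,0,0,0,0,0],[0,0,0,0,0,0]]]' | python3 drive.py 10 40;echo '[[[-15,0,0,0,0,0],[-30,0,0,0,0,0],[-45,0,0,0,0,0],[-60,0,0,0,0,0],[-70,0,0,0,0,0],[-78,0,0,0,0,0],[-80,0,0,0,0,0],[-80,0,0,0,0,0]]]' | python3 drive.py;for i in 1 2 3 4; do echo '[[[-1.5,0,0,0,0,0],[-3,0,0,0,0,0],[-3,0,0,0,0,0]]]' | python3 drive.py|egrep 'ee_pos|^force'; done
```

```text
ee_pos: [592.6, 274.1, 71.0]
force: [-1.1, 5.7, -2.7]
clock: 31.0
ee_pos: [586.3, 272.5, 70.3]
tool_rot: [[0.994, 0.113, 0.0], [0.113, -0.994, -0.0], [0.0, 0.0, -1.0]]
force: [0.5, 0.3, 0.6]
grip_width: 34.3
grip_force: 0.0
clock: 31.4
ee_pos: [585.9, 273.4, 70.2]
tool_rot: [[0.994, 0.113, 0.0], [0.113, -0.994, 0.001], [0.0, -0.001, -1.0]]
force: [-0.6, 4.9, -1.4]
grip_width: 17.6
grip_force: 40.0
clock: 32.2
ee_pos: [506.0, 264.7, 70.2]
tool_rot: [[0.994, 0.113, 0.0], [0.113, -0.994, 0.002], [0.0, -0.002, -1.0]]
force: [-3.3, 8.2, -1.5]
grip_width: 17.1
grip_force: 40.0
ee_pos: [503.7, 264.4, 70.2]
force: [1.0, 9.3, -4.3]
ee_pos: [502.2, 264.2, 70.2]
force: [9.4, 9.5, -10.4]
ee_pos: [501.8, 264.2, 70.4]
force: [23.6, 11.0, -20.7]
ee_pos: [499.6, 264.0, 70.7]
force: [28.5, 10.8, -20.8]
```

```bash
echo '[[[4,0,0,0,0,0],[4,0,0,0,0,0]]]' | python3 drive.py ; echo '[[[4,0,0,0,0,0],[4,0,0,0,0,0],[4,0,0,0,0,0]]]' | python3 drive.py 36; echo '[[[0,0,-50,0,0,0],[0,0,-70,0,0,0],[0,20,-70,0,0,0],[-34,76,-70,0,0,0],[-34,76,-70,0,0,0],[-34,76,-40,0,0,0],[-34,76,0,0,0,0]]]' | python3 drive.py 70;echo '[[[0,0,0,0,0,0],[0,0,0,0,0,0],[0,0,0,0,0,0]]]' | python3 drive.py; python3 - <<'E'
from h import *
go((473,184,34,6.5))
t=imaging.capture("top");cv2.imwrite("pics/rt9.png",t[:,:,::-1])
E
```

```text
clock: 33.6
ee_pos: [500.2, 264.0, 70.6]
tool_rot: [[0.994, 0.113, 0.003], [0.113, -0.994, 0.003], [0.004, -0.002, -1.0]]
force: [5.0, 9.5, -3.6]
grip_width: 17.7
grip_force: 40.0
clock: 33.9
ee_pos: [502.4, 262.9, 70.1]
tool_rot: [[0.994, 0.113, -0.0], [0.113, -0.994, -0.0], [-0.0, 0.0, -1.0]]
force: [-0.4, -0.7, -0.2]
grip_width: 34.6
grip_force: 0.0
clock: 34.6
ee_pos: [478.7, 183.7, 71.1]
tool_rot: [[0.994, 0.112, 0.004], [0.112, -0.994, 0.001], [0.005, -0.001, -1.0]]
force: [0.5, 0.2, -0.6]
grip_width: 70.2
grip_force: 0.0
clock: 34.9
ee_pos: [478.3, 184.2, 71.8]
tool_rot: [[0.994, 0.113, 0.002], [0.113, -0.994, 0.001], [0.002, -0.0, -1.0]]
force: [0.1, 0.2, 0.7]
grip_width: 70.2
grip_force: 0.0
at [478.25 184.19  71.8 ] yaw 6.5 F [0.14 0.24 0.67] w 70.2 g 0.0 t 34.9
(473, 184, 34, 6.5) -> [-5.3 -0.4 37.8] [-0.  -0.1  0. ]
```

```bash
echo '[[[-6,0,20,0,0,0],[-6,0,34,0,0,0],[-6,0,38,0,0,0],[-6,0,38,0,0,0],[-6,0,38,0,0,0]]]' | python3 drive.py; echo '[[[0,0,0,0,0,0],[0,0,0,0,0,0],[0,0,0,0,0,0],[0,0,0,0,0,0]]]' | python3 drive.py 40 25; echo '[[[-3,0,0,0,0,0],[-6,0,0,0,0,0],[-10,0,0,0,0,0],[-14,0,0,0,0,0],[-14,0,0,0,0,0]]]' | python3 drive.py; echo '[[[0,0,0,0,0,0],[0,0,0,0,0,0],[4,0,0,0,0,0],[12,0,0,0,0,0],[12,0,0,0,0,0],[12,0,0,0,0,0]]]' | python3 drive.py 62;echo '[[[0,0,0,0,0,0],[0,0,0,0,0,0],[0,0,0,0,0,0],[0,0,0,0,0,0]]]' | python3 drive.py 40 30;echo '[[[0,0,-10,0,0,0],[0,0,-50,0,0,0],[0,0,-100,0,0,0],[0,0,-120,0,0,0],[0,0,-120,0,0,0],[0,0,-120,0,0,0]]]' | python3 drive.py; python3 - <<'E'
from h import *
go((563.7,-226.8,150,4.9))
E
```

```text
clock: 35.45
ee_pos: [471.9, 183.2, 32.7]
tool_rot: [[0.994, 0.113, 0.001], [0.113, -0.994, 0.0], [0.001, -0.0, -1.0]]
force: [0.6, -0.3, 0.1]
grip_width: 69.9
grip_force: 0.0
clock: 35.85
ee_pos: [471.5, 183.2, 32.4]
tool_rot: [[0.994, 0.113, 0.0], [0.113, -0.994, 0.0], [0.0, -0.0, -1.0]]
force: [-0.7, -0.2, 2.8]
grip_width: 49.9
grip_force: 25.0
clock: 36.35
ee_pos: [457.1, 181.5, 32.4]
tool_rot: [[0.994, 0.113, 0.0], [0.113, -0.994, 0.0], [0.0, -0.0, -1.0]]
force: [1.4, 1.2, 7.3]
grip_width: 49.6
grip_force: 25.0
clock: 36.95
ee_pos: [469.5, 182.8, 32.0]
tool_rot: [[0.994, 0.113, -0.0], [0.113, -0.994, -0.0], [-0.0, 0.0, -1.0]]
force: [-0.2, 0.1, -0.0]
grip_width: 61.8
grip_force: 0.0
clock: 37.35
ee_pos: [469.2, 182.8, 32.1]
tool_rot: [[0.994, 0.113, -0.0], [0.113, -0.994, -0.0], [-0.0, 0.0, -1.0]]
force: [-1.0, 0.5, -1.1]
grip_width: 49.7
grip_force: 30.0
clock: 37.95
ee_pos: [469.1, 182.8, 152.1]
tool_rot: [[0.994, 0.113, 0.0], [0.113, -0.994, 0.0], [0.0, -0.0, -1.0]]
force: [-0.4, 0.7, -2.2]
grip_width: 49.5
grip_force: 30.0
at [469.07 182.78 152.08] yaw 6.5 F [-0.4   0.71 -2.24] w 49.5 g 30.0 t 38.0
(563.7, -226.8, 150, 4.9) -> [ 47.7 417.7   2.1] [-0.  -0.   1.6]
```

```bash
echo '[[[47.5,417.5,-5,0,0,1.6],[47.5,417.5,-5,0,0,1.6],[47.5,417.5,-5,0,0,1.6],[47.5,417.5,-5,0,0,1.6],[47.5,417.5,-5,0,0,1.6],[47.5,417.5,-5,0,0,1.6],[47.5,417.5,-5,0,0,1.6],[47.5,417.5,-5,0,0,1.6],[47.5,417.5,-5,0,0,1.6],[47.5,417.5,-5,0,0,1.6]]]' | python3 drive.py;echo '[[[0,0,0,0,0,0],[0,0,0,0,0,0],[0,0,0,0,0,0]]]' | python3 drive.py; python3 - <<'E'
from h import *
go((563.7,-226.8,80,4.9))
t=cv2.imread("pics/rt9.png")[:,:,::-1]
s=imaging.capture("side")
mont(crop(t,370,155,450,245,5),crop(s,275,130,365,210,4.4),"t9")
E
```

```text
clock: 38.95
ee_pos: [563.1, -228.8, 154.9]
tool_rot: [[0.997, 0.082, -0.003], [0.082, -0.997, 0.001], [-0.003, -0.001, -1.0]]
force: [0.2, 0.7, -2.0]
grip_width: 49.9
grip_force: 30.0
clock: 39.25
ee_pos: [563.7, -225.3, 156.9]
tool_rot: [[0.996, 0.087, -0.001], [0.087, -0.996, 0.0], [-0.001, -0.0, -1.0]]
force: [-0.7, 0.5, -0.3]
grip_width: 49.7
grip_force: 30.0
at [ 563.66 -225.32  156.9 ] yaw 5.0 F [-0.75  0.51 -0.32] w 49.7 g 30.0 t 39.2
(563.7, -226.8, 80, 4.9) -> [-0.   1.5 76.9] [-0.   0.   0.1]
```

View pics/t9.png

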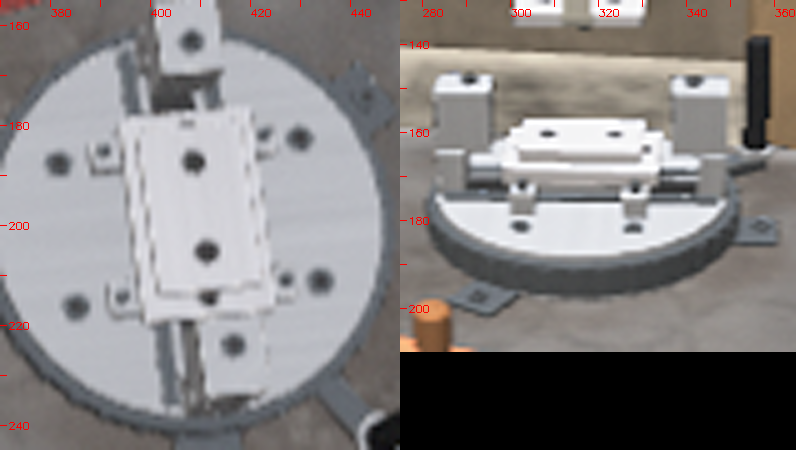

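```bash
python3 - <<'E'
from h import *
R=lambda x,y:(370+(x+.5)/5-.5,155+(y+.5)/5-.5)
h=[atz("top",R(*p),72) for p in((194,161),(207,251))];print("plate holes",h,np.mean(h,0))
c=[atz("top",R(*p),72) for p in((137,114),(243,106),(262,284),(156,295))];print(c,np.mean(c,0))
c=[atz("top",R(*p),62) for p in((122,118),(252,106),(276,302),(147,320))];print(c,np.mean(c,0))
E
```

```text
plate holes [array([ 586.62, -224.76,   72.  ]), array([ 542.82, -228.99,   72.  ])] [ 564.72 -226.87   72.  ]
[array([ 610.16, -198.46,   72.  ]), array([ 613.2 , -249.45,   72.  ]), array([ 526.5 , -254.29,   72.  ]), array([ 522.08, -203.91,   72.  ])] [ 567.98 -226.53   72.  ]
[array([ 610.65, -192.47,   62.  ]), array([ 615.51, -255.58,   62.  ]), array([ 519.32, -262.35,   62.  ]), array([ 511.69, -200.52,   62.  ])] [ 564.29 -227.73   62.  ]
```

```bash
echo '[[[0,1.5,30,0,0,0],[0,1.5,60,0,0,0],[0,1.5,75,0,0,0],[0,1.5,80,0,0,0],[0,1.5,80,0,0,0],[0,1.5,80,0,0,0]]]' | python3 drive.py; echo '[[[0,0,1,0,0,0],[0,0,2.5,0,0,0],[0,0,4,0,0,0],[0,0,4,0,0,0],[0,0,4,0,0,0]]]' | python3 drive.py
```

```text
clock: 39.9
ee_pos: [564.6, -228.3, 78.4]
tool_rot: [[0.996, 0.086, 0.002], [0.086, -0.996, -0.001], [0.002, 0.001, -1.0]]
force: [0.6, -0.5, -0.8]
grip_width: 49.3
grip_force: 30.0
clock: 40.4
ee_pos: [564.2, -228.2, 74.1]
tool_rot: [[0.996, 0.085, 0.001], [0.085, -0.996, -0.0], [0.001, 0.0, -1.0]]
force: [-2.3, 1.6, 7.0]
grip_width: 49.6
grip_force: 30.0
```

```bash
echo '[[[0,0,-3,0,0,0],[0,-1.3,-3,0,0,0],[0,-1.3,-3,0,0,0],[0,-1.3,0,0,0,0],[0,-1.3,0,0,0,0],[0,-1.3,0,0,0,0]]]' | python3 drive.py; echo '[[[0,0,-1,0,0,0],[0,0,-1,0,0,0],[0,0,-1,0,0,0]]]' | python3 drive.py 64; echo '[[[0,0,-40,0,0,0],[0,0,-90,0,0,0],[0,0,-115,0,0,0],[0,0,-115,0,0,0],[0,0,-115,0,0,0]]]' | python3 drive.py 36; python3 - <<'E'
from h import *
go((503.5,264.2,185,6.5),(503.5,264.2,70,6.5))
E
```

```text
clock: 41.0
ee_pos: [564.1, -226.8, 73.9]
tool_rot: [[0.996, 0.086, 0.001], [0.086, -0.996, -0.0], [0.001, 0.0, -1.0]]
force: [-2.4, 1.0, 9.7]
grip_width: 49.3
grip_force: 30.0
clock: 41.3
ee_pos: [563.8, -226.8, 73.9]
tool_rot: [[0.996, 0.085, -0.0], [0.085, -0.996, 0.0], [-0.0, -0.0, -1.0]]
force: [0.1, 0.3, -0.3]
grip_width: 63.4
grip_force: 0.0
clock: 41.8
ee_pos: [563.7, -226.7, 188.8]
tool_rot: [[0.996, 0.085, -0.0], [0.085, -0.996, 0.0], [-0.0, -0.0, -1.0]]
force: [-0.1, 0.0, -0.8]
grip_width: 36.1
grip_force: 0.0
at [ 563.67 -226.73  188.8 ] yaw 4.9 F [-0.05  0.02 -0.79] w 36.1 g 0.0 t 41.8
(503.5, 264.2, 185, 6.5) -> [ -18.  -494.3    3.8] [-0.   0.  -1.6]
(503.5, 264.2, 70, 6.5) -> [ -18.  -494.3  118.8] [-0.   0.  -1.6]
```

```bash
echo '[[[-18,-494,4,0,0,-1.6],[-18,-494,4,0,0,-1.6],[-18,-494,4,0,0,-1.6],[-18,-494,4,0,0,-1.6],[-18,-494,4,0,0,-1.6],[-18,-494,4,0,0,-1.6],[-18,-494,4,0,0,-1.6],[-18,-494,4,0,0,-1.6],[-18,-494,4,0,0,-1.6],[-18,-494,4,0,0,-1.6]]]' | python3 drive.py; echo '[[[0,0,0,0,0,0],[0,0,40,0,0,0],[0,0,75,0,0,0],[0,0,100,0,0,0],[0,0,114,0,0,0],[0,0,114,0,0,0],[0,0,114,0,0,0]]]' | python3 drive.py; echo '[[[0,0,0,0,0,0],[0,0,0,0,0,0],[0,0,0,0,0,0],[0,0,0,0,0,0]]]' | python3 drive.py 10 45;echo '[[[15,0,0,0,0,0],[30,0,0,0,0,0],[45,0,0,0,0,0],[60,0,0,0,0,0],[70,0,0,0,0,0],[78,0,0,0,0,0],[82,0,0,0,0,0],[82,0,0,0,0,0],[82,0,0,0,0,0]]]' | python3 drive.py
```

```text
clock: 42.8
ee_pos: [502.3, 265.9, 183.3]
tool_rot: [[0.994, 0.114, -0.003], [0.114, -0.994, -0.001], [-0.003, 0.001, -1.0]]
force: [0.4, 0.3, 0.2]
grip_width: 36.0
grip_force: 0.0
clock: 43.5
ee_pos: [504.0, 263.7, 71.5]
tool_rot: [[0.994, 0.113, 0.0], [0.113, -0.994, 0.0], [0.0, -0.0, -1.0]]
force: [-0.3, -0.2, -0.4]
grip_width: 36.1
grip_force: 0.0
clock: 43.9
ee_pos: [504.1, 264.5, 72.0]
tool_rot: [[0.994, 0.113, 0.001], [0.113, -0.994, 0.001], [0.002, -0.001, -1.0]]
force: [-1.2, 4.1, 4.2]
grip_width: 17.0
grip_force: 45.0
clock: 44.8
ee_pos: [585.9, 273.4, 72.0]
tool_rot: [[0.994, 0.113, 0.002], [0.113, -0.994, 0.001], [0.002, -0.0, -1.0]]
force: [1.1, 0.5, 5.0]
grip_width: 17.5
grip_force: 45.0
```

```bash
for i in 1 2 3; do echo '[[[1,0,0,0,0,0],[2,0,0,0,0,0],[2,0,0,0,0,0]]]' | python3 drive.py|egrep 'ee_pos|^force'; done; python3 - <<'E'
from h import *
t=imaging.capture("top");cv2.imwrite("pics/rt10.png",t[:,:,::-1]);s=imaging.capture("side");cv2.imwrite("pics/rs10.png",s[:,:,::-1])
E
```

```text
ee_pos: [587.6, 273.6, 72.0]
force: [-0.3, 1.3, 5.8]
ee_pos: [589.2, 273.8, 71.9]
force: [-2.4, 0.7, 7.6]
ee_pos: [589.3, 273.8, 71.9]
force: [-13.9, -1.2, 15.0]
```

```bash
echo '[[[-15,0,0,0,0,0],[-30,0,0,0,0,0],[-45,0,0,0,0,0],[-60,0,0,0,0,0],[-70,0,0,0,0,0],[-78,0,0,0,0,0],[-84,0,0,0,0,0],[-84,0,0,0,0,0],[-84,0,0,0,0,0]]]' | python3 drive.py;for i in 1 2 ; do echo '[[[-1.5,0,0,0,0,0],[-3,0,0,0,0,0],[-3,0,0,0,0,0]]]' | python3 drive.py|egrep 'ee_pos|^force'; done
```

```text
clock: 46.7
ee_pos: [507.8, 264.9, 71.9]
tool_rot: [[0.994, 0.113, 0.001], [0.113, -0.994, 0.001], [0.001, -0.001, -1.0]]
force: [-1.9, 4.1, 9.5]
grip_width: 17.4
grip_force: 45.0
ee_pos: [505.3, 264.6, 72.0]
force: [0.2, 4.0, 7.5]
ee_pos: [503.4, 264.4, 72.0]
force: [7.5, 4.8, 2.5]
```

```bash
echo '[[[-2,0,0,0,0,0],[-2,0,0,0,0,0],[1,0,0,0,0,0],[1,0,0,0,0,0]]]' | python3 drive.py|egrep 'ee_pos|^force' ; echo '[[[1,0,0,0,0,0],[1,0,0,0,0,0],[1,0,0,0,0,0]]]' | python3 drive.py 36; echo '[[[0,0,-50,0,0,0],[0,0,-70,0,0,0],[0,20,-70,0,0,0],[-40,76,-70,0,0,0],[-40,76,-70,0,0,0],[-40,76,-40,0,0,0],[-40,76,0,0,0,0],[-40,76,0,0,0,0],[-40,76,0,0,0,0]]]' | python3 drive.py 70; python3 - <<'E'
from h import *
go((472,183.6,33,6.5))
E
```

```text
ee_pos: [503.7, 264.5, 72.0]
force: [-0.1, 5.1, 7.0]
clock: 48.0
ee_pos: [503.3, 263.5, 70.7]
tool_rot: [[0.994, 0.113, -0.001], [0.113, -0.994, -0.001], [-0.001, 0.001, -1.0]]
force: [0.4, -0.7, -1.0]
grip_width: 34.9
grip_force: 0.0
clock: 48.9
ee_pos: [472.4, 183.7, 71.5]
tool_rot: [[0.994, 0.113, -0.001], [0.113, -0.994, -0.0], [-0.001, 0.0, -1.0]]
force: [0.4, -0.1, 0.6]
grip_width: 70.0
grip_force: 0.0
at [472.37 183.74  71.46] yaw 6.5 F [ 0.37 -0.07  0.56] w 70.0 g 0.0 t 48.9
(472, 183.6, 33, 6.5) -> [-0.3  0.1 38.5] [ 0.   0.1 -0. ]
```

```bash
echo '[[[0,0,20,0,0,0],[0,0,34,0,0,0],[0,0,38.5,0,0,0],[0,0,38.5,0,0,0],[0,0,38.5,0,0,0]]]' | python3 drive.py|egrep 'ee_pos|^force'; echo '[[[0,0,0,0,0,0],[0,0,0,0,0,0],[0,0,0,0,0,0],[0,0,0,0,0,0]]]' | python3 drive.py 40 25|egrep 'ee_pos|^force|width'; echo '[[[-3,0,0,0,0,0],[-6,0,0,0,0,0],[-10,0,0,0,0,0],[-14,0,0,0,0,0],[-14,0,0,0,0,0]]]' | python3 drive.py|egrep 'ee_pos|^force'; echo '[[[0,0,0,0,0,0],[0,0,0,0,0,0],[4,0,0,0,0,0],[12,0,0,0,0,0],[12,0,0,0,0,0],[12,0,0,0,0,0]]]' | python3 drive.py 62|egrep 'ee_pos|^force';echo '[[[0,0,0,0,0,0],[0,0,0,0,0,0],[0,0,0,0,0,0],[0,0,0,0,0,0]]]' | python3 drive.py 40 30|egrep 'ee_pos|^force|width';echo '[[[0,0,-10,0,0,0],[0,0,-50,0,0,0],[0,0,-100,0,0,0],[0,0,-120,0,0,0],[0,0,-120,0,0,0],[0,0,-120,0,0,0]]]' | python3 drive.py; python3 - <<'E'
from h import *
go((563.9,-226.8,155,4.9))
t=imaging.capture("top");cv2.imwrite("pics/rt11.png",t[:,:,::-1]);s=imaging.capture("side");cv2.imwrite("pics/rs11.png",s[:,:,::-1])
E
```

```text
ee_pos: [473.0, 184.0, 33.4]
force: [1.1, -0.5, -0.7]
ee_pos: [472.7, 183.9, 32.9]
force: [-1.0, 0.4, 4.2]
grip_width: 49.3
ee_pos: [458.3, 182.3, 32.9]
force: [-0.5, -0.2, 6.4]
ee_pos: [470.7, 183.6, 32.5]
force: [0.5, -0.2, -0.1]
ee_pos: [470.4, 183.6, 32.6]
force: [0.0, -0.2, 0.4]
grip_width: 49.3
clock: 51.9
ee_pos: [470.3, 183.5, 152.6]
tool_rot: [[0.994, 0.113, 0.0], [0.113, -0.994, 0.0], [0.0, -0.0, -1.0]]
force: [0.1, 0.4, -2.2]
grip_width: 49.4
grip_force: 30.0
at [470.3  183.54 152.6 ] yaw 6.5 F [ 0.12  0.39 -2.15] w 49.4 g 30.0 t 51.9
(563.9, -226.8, 155, 4.9) -> [ 46.6 418.3  -2.4] [-0.  -0.   1.6]
```

```bash
echo '[[[46.5,418,-5,0,0,1.6],[46.5,418,-5,0,0,1.6],[46.5,418,-5,0,0,1.6],[46.5,418,-5,0,0,1.6],[46.5,418,-5,0,0,1.6],[46.5,418,-5,0,0,1.6],[46.5,418,-5,0,0,1.6],[46.5,418,-5,0,0,1.6],[46.5,418,-5,0,0,1.6],[46.5,418,-5,0,0,1.6]]]' | python3 drive.py|egrep 'ee_pos';echo '[[[0,0,0,0,0,0],[0,0,0,0,0,0],[0,0,0,0,0,0],[0,0,0,0,0,0]]]' | python3 drive.py|egrep 'ee_pos|^force';echo '[[[0,0,30,0,0,0],[0,0,55,0,0,0],[0,0,63,0,0,0],[0,0,66,0,0,0],[0,0,66,0,0,0],[0,0,66,0,0,0],[0,0,66,0,0,0]]]' | python3 drive.py; python3 - <<'E'
from h import *
go((563.9,-226.8,86,4.9))
E
```

```text
ee_pos: [563.6, -228.8, 155.7]
ee_pos: [564.1, -225.6, 157.7]
force: [-1.0, 0.3, -1.2]
clock: 54.1
ee_pos: [564.6, -226.6, 92.7]
tool_rot: [[0.996, 0.085, 0.001], [0.085, -0.996, -0.001], [0.001, 0.001, -1.0]]
force: [0.9, -0.2, -1.6]
grip_width: 49.4
grip_force: 30.0
at [ 564.57 -226.65   92.68] yaw 4.9 F [ 0.9  -0.23 -1.64] w 49.4 g 30.0 t 54.1
(563.9, -226.8, 86, 4.9) -> [-0.7  0.1  6.7] [ 0.  -0.1 -0. ]
```

```bash
echo '[[[0,0,4,0,0,0],[0,0,7,0,0,0],[0,0,8.5,0,0,0],[0,0,9.5,0,0,0],[0,0,9.5,0,0,0],[0,0,9.5,0,0,0]]]' | python3 drive.py; echo '[[[0,0,-1,0,0,0],[0,0,-1,0,0,0],[0,0,-1,0,0,0]]]' | python3 drive.py 64; echo '[[[0,0,-40,0,0,0],[0,0,-90,0,0,0],[0,0,-105,0,0,0],[0,0,-105,0,0,0],[0,0,-105,0,0,0]]]' | python3 drive.py 36; python3 - <<'E'
from h import *
go((504,264.2,185,6.5),(504,264.2,70,6.5))
t=cv2.imread("pics/rt11.png")[:,:,::-1];s=cv2.imread("pics/rs11.png")[:,:,::-1]
t2=imaging.capture("top");cv2.imwrite("pics/rt12.png",t2[:,:,::-1]);s2=imaging.capture("side");cv2.imwrite("pics/rs12.png",s2[:,:,::-1])
a=crop(t2,190,160,270,265,4);b=crop(s2,235,215,355,295,3.3);c=crop(s2,275,130,365,190,3.3)
w=max(b.shape[1],c.shape[1]);b=cv2.copyMakeBorder(b,0,0,0,w-b.shape[1],0);c=cv2.copyMakeBorder(c,0,0,0,w-c.shape[1],0)
mont(a,np.vstack([b,c]),"t12")
E
```

```text
clock: 54.7
ee_pos: [564.3, -226.5, 84.3]
tool_rot: [[0.996, 0.086, 0.001], [0.086, -0.996, -0.0], [0.001, 0.0, -1.0]]
force: [-9.2, 4.8, 23.3]
grip_width: 49.5
grip_force: 30.0
clock: 55.0
ee_pos: [564.0, -226.4, 82.9]
tool_rot: [[0.996, 0.085, -0.0], [0.085, -0.996, 0.0], [-0.0, -0.0, -1.0]]
force: [0.5, -0.4, -0.1]
grip_width: 63.2
grip_force: 0.0
clock: 55.5
ee_pos: [563.7, -226.2, 187.1]
tool_rot: [[0.996, 0.085, -0.001], [0.085, -0.996, 0.001], [-0.001, -0.001, -1.0]]
force: [-0.7, -0.4, 0.4]
grip_width: 36.2
grip_force: 0.0
at [ 563.66 -226.25  187.08] yaw 4.9 F [-0.75 -0.36  0.43] w 36.2 g 0.0 t 55.5
(504, 264.2, 185, 6.5) -> [ -17.6 -493.7    2.4] [-0.   0.1 -1.6]
(504, 264.2, 70, 6.5) -> [ -17.4 -493.7  117.4] [-0.   0.1 -1.6]
```

View pics/t12.png

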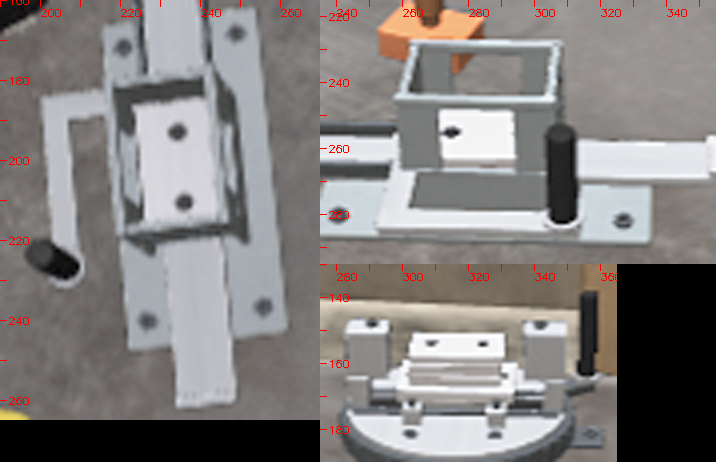

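```bash
echo '[[[-17.5,-494,2,0,0,-1.6],[-17.5,-494,2,0,0,-1.6],[-17.5,-494,2,0,0,-1.6],[-17.5,-494,2,0,0,-1.6],[-17.5,-494,2,0,0,-1.6],[-17.5,-494,2,0,0,-1.6],[-17.5,-494,2,0,0,-1.6],[-17.5,-494,2,0,0,-1.6],[-17.5,-494,2,0,0,-1.6],[-17.5,-494,2,0,0,-1.6]]]' | python3 drive.py|egrep 'ee_pos'; echo '[[[0,0,0,0,0,0],[0,0,40,0,0,0],[0,0,75,0,0,0],[0,0,100,0,0,0],[0,0,114,0,0,0],[0,0,114,0,0,0],[0,0,114,0,0,0]]]' | python3 drive.py|egrep 'ee_pos|^force'; echo '[[[0,0,0,0,0,0],[0,0,0,0,0,0],[0,0,0,0,0,0],[0,0,0,0,0,0]]]' | python3 drive.py 10 45|egrep 'ee_pos|^force|width';echo '[[[15,0,0,0,0,0],[30,0,0,0,0,0],[45,0,0,0,0,0],[60,0,0,0,0,0],[70,0,0,0,0,0],[78,0,0,0,0,0],[84,0,0,0,0,0],[84,0,0,0,0,0],[84,0,0,0,0,0]]]' | python3 drive.py|egrep 'ee_pos|^force';for i in 1 2; do echo '[[[1,0,0,0,0,0],[2,0,0,0,0,0],[2,0,0,0,0,0]]]' | python3 drive.py|egrep 'ee_pos|^force'; done
```

```text
ee_pos: [503.3, 266.3, 184.7]
ee_pos: [504.9, 264.2, 72.7]
force: [0.4, 0.0, 0.4]
ee_pos: [504.9, 264.6, 73.0]
force: [-0.9, 2.0, 5.9]
grip_width: 17.5
ee_pos: [588.8, 273.8, 73.0]
force: [0.9, -0.2, 4.3]
ee_pos: [590.3, 273.9, 73.0]
force: [-1.4, -1.7, 6.6]
ee_pos: [590.4, 273.9, 72.9]
force: [-10.9, -3.6, 14.0]
```

Slide is back at 0. Last push.

```bash
echo '[[[-15,0,0,0,0,0],[-30,0,0,0,0,0],[-45,0,0,0,0,0],[-60,0,0,0,0,0],[-70,0,0,0,0,0],[-78,0,0,0,0,0],[-84,0,0,0,0,0],[-84,0,0,0,0,0],[-84,0,0,0,0,0]]]' | python3 drive.py|egrep 'ee_pos|^force';for i in 1 2 3; do echo '[[[-1.5,0,0,0,0,0],[-3,0,0,0,0,0],[-3,0,0,0,0,0]]]' | python3 drive.py|egrep 'ee_pos|^force'; done
```

```text
ee_pos: [508.6, 265.0, 72.9]
force: [-1.1, 0.2, 8.0]
ee_pos: [506.0, 264.7, 73.0]
force: [-0.5, 0.8, 7.4]
ee_pos: [503.1, 264.4, 73.0]
force: [-0.9, 1.7, 7.6]
ee_pos: [500.1, 264.1, 72.9]
force: [0.4, -0.1, 7.0]
```

```bash
for i in 1 2 3; do echo '[[[-1.5,0,0,0,0,0],[-3,0,0,0,0,0],[-3,0,0,0,0,0]]]' | python3 drive.py|egrep 'ee_pos|^force'; done
```

```text
ee_pos: [497.1, 263.8, 73.0]
force: [-0.2, 1.6, 8.0]
ee_pos: [494.1, 263.4, 73.0]
force: [-0.3, 1.4, 7.1]
ee_pos: [493.8, 263.4, 73.0]
force: [16.1, 2.4, -4.4]
```

```bash
echo '[[[15,0,0,0,0,0],[30,0,0,0,0,0],[45,0,0,0,0,0],[60,0,0,0,0,0],[75,0,0,0,0,0],[85,0,0,0,0,0],[92,0,0,0,0,0],[98,0,0,0,0,0],[99,0,0,0,0,0],[99,0,0,0,0,0]]]' | python3 drive.py;echo '[[[1,0,0,0,0,0],[2,0,0,0,0,0],[2,0,0,0,0,0]]]' | python3 drive.py; echo '[[[0,0,0,0,0,0],[0,0,0,0,0,0],[0,0,0,0,0,0]]]' | python3 drive.py 36; echo '[[[0,0,-50,0,0,0],[0,0,-90,0,0,0],[0,0,-90,0,0,0],[0,0,-90,0,0,0]]]' | python3 drive.py 70|egrep 'ee_pos|^force'; python3 - <<'E'
from h import *
go((473,184,75,6.5),(473,184,33,6.5))
t2=imaging.capture("top");cv2.imwrite("pics/rt13.png",t2[:,:,::-1]);s2=imaging.capture("side");cv2.imwrite("pics/rs13.png",s2[:,:,::-1])
# plate holes on nose: dark blobs on bright plate
g=cv2.cvtColor(t2,cv2.COLOR_RGB2GRAY)[215:265,225:256]
for th in(110,130):
    n,l,st,ce=cv2.connectedComponentsWithStats((g<th).astype(np.uint8))
    for k in range(1,n):
        if 6<st[k,4]<40: print(th,ce[k]+[225,215],st[k,4],atz("top",ce[k]+[225,215],40))
E
```

```text
clock: 62.9
ee_pos: [589.7, 273.9, 73.0]
tool_rot: [[0.994, 0.113, 0.002], [0.113, -0.994, 0.0], [0.002, -0.0, -1.0]]
force: [1.1, -1.8, 5.9]
grip_width: 17.4
grip_force: 45.0
clock: 63.2
ee_pos: [590.3, 273.9, 72.9]
tool_rot: [[0.994, 0.113, -0.001], [0.113, -0.994, -0.001], [-0.001, 0.0, -1.0]]
force: [-5.2, -1.6, 11.6]
grip_width: 17.4
grip_force: 45.0
clock: 63.5
ee_pos: [590.7, 274.0, 71.8]
tool_rot: [[0.994, 0.113, -0.001], [0.113, -0.994, -0.0], [-0.001, 0.0, -1.0]]
force: [-0.0, 0.2, 0.3]
grip_width: 34.5
grip_force: 0.0
ee_pos: [591.1, 274.2, 162.6]
force: [-0.7, 0.0, -0.6]
at [591.06 274.17 162.56] yaw 6.5 F [-0.7   0.01 -0.6 ] w 63.5 g 0.0 t 63.9
(473, 184, 75, 6.5) -> [-127.6   76.3   87.4] [-0.  -0.1 -0. ]
(473, 184, 33, 6.5) -> [-127.7   76.3  129.4] [-0.  -0.1 -0. ]
110 [237.7 229.7] 10 [494.44 188.09  40.  ]
110 [226.64 239.91] 11 [470.06 214.39  40.  ]
110 [239.5 247.5] 12 [451.2  182.98  40.  ]
130 [238.  229.5] 16 [494.91 187.37  40.  ]
130 [254.38 236.25] 8 [477.81 147.46  40.  ]
130 [226.38 239.75] 16 [470.46 215.03  40.  ]
130 [239.71 247.5 ] 14 [451.19 182.46  40.  ]
```

```bash
echo '[[[-50,30,0,0,0,0],[-100,60,20,0,0,0],[-127.5,76,50,0,0,0],[-127.5,76,85,0,0,0],[-127.5,76,110,0,0,0],[-127.5,76,125,0,0,0],[-127.5,76,129,0,0,0],[-127.5,76,129,0,0,0],[-127.5,76,129,0,0,0],[-127.5,76,129,0,0,0]]]' | python3 drive.py|egrep 'ee_pos|^force';echo '[[[0,0,0,0,0,0],[0,0,0,0,0,0],[0,0,0,0,0,0],[0,0,0,0,0,0]]]' | python3 drive.py 40 30|egrep 'ee_pos|^force|width';echo '[[[-3,0,0,0,0,0],[-3,0,0,0,0,0],[-3,0,-10,0,0,0],[-3,0,-50,0,0,0],[-3,0,-100,0,0,0],[-3,0,-122,0,0,0],[-3,0,-122,0,0,0],[-3,0,-122,0,0,0]]]' | python3 drive.py; python3 - <<'E'
from h import *
go((563.9,-226.8,155,4.9))
E
```

```text
ee_pos: [473.2, 184.3, 33.8]
force: [-0.5, 1.4, -0.3]
ee_pos: [472.9, 184.2, 33.4]
force: [-1.1, 0.3, 2.6]
grip_width: 49.2
clock: 66.2
ee_pos: [469.4, 183.7, 154.9]
tool_rot: [[0.994, 0.113, -0.0], [0.113, -0.994, -0.0], [-0.0, 0.0, -1.0]]
force: [-0.2, -0.6, -1.3]
grip_width: 49.3
grip_force: 30.0
at [469.36 183.7  154.85] yaw 6.5 F [-0.2  -0.64 -1.27] w 49.3 g 30.0 t 66.2
(563.9, -226.8, 155, 4.9) -> [ 47.5 418.6  -0.2] [0.  0.  1.6]
```

```bash
echo '[[[47.5,418.5,-5,0,0,1.6],[47.5,418.5,-5,0,0,1.6],[47.5,418.5,-5,0,0,1.6],[47.5,418.5,-5,0,0,1.6],[47.5,418.5,-5,0,0,1.6],[47.5,418.5,-5,0,0,1.6],[47.5,418.5,-5,0,0,1.6],[47.5,418.5,-5,0,0,1.6],[47.5,418.5,-5,0,0,1.6],[47.5,418.5,-5,0,0,1.6]]]' | python3 drive.py|egrep 'ee_pos';echo '[[[0,0,0,0,0,0],[0,0,0,0,0,0],[0,0,0,0,0,0],[0,0,0,0,0,0]]]' | python3 drive.py|egrep 'ee_pos|^force';echo '[[[0,0,30,0,0,0],[0,0,45,0,0,0],[0,0,52,0,0,0],[0,0,56,0,0,0],[0,0,56,0,0,0],[0,0,56,0,0,0],[0,0,56,0,0,0]]]' | python3 drive.py; python3 - <<'E'
from h import *
go((563.9,-226.8,96,4.9))
E
```

```text
ee_pos: [563.6, -228.9, 157.7]
ee_pos: [564.4, -225.7, 160.2]
force: [0.1, -0.6, -0.7]
clock: 68.3
ee_pos: [564.7, -226.8, 104.9]
tool_rot: [[0.996, 0.085, 0.001], [0.085, -0.996, -0.0], [0.001, 0.001, -1.0]]
force: [-0.3, 0.0, -0.5]
grip_width: 49.7
grip_force: 30.0
at [ 564.74 -226.79  104.88] yaw 4.9 F [-0.27  0.04 -0.52] w 49.7 g 30.0 t 68.3
(563.9, -226.8, 96, 4.9) -> [-0.8 -0.1  8.9] [ 0.  -0.1 -0. ]
```

Lower, release, then head to the lever (open at about (455,-316)).

```bash
echo '[[[0,0,4,0,0,0],[0,0,7,0,0,0],[0,0,8.5,0,0,0],[0,0,9.5,0,0,0],[0,0,9.5,0,0,0],[0,0,9.5,0,0,0]]]' | python3 drive.py; echo '[[[0,0,-0.5,0,0,0],[0,0,-0.5,0,0,0],[0,0,-0.5,0,0,0]]]' | python3 drive.py 64|egrep 'ee_pos|^force'; echo '[[[0,0,-40,0,0,0],[0,0,-85,0,0,0],[0,0,-85,0,0,0],[0,0,-85,0,0,0]]]' | python3 drive.py 50|egrep 'ee_pos|^force'; python3 - <<'E'
from h import *
go((455.5,-316,185,20),(455.5,-316,68,20))
t2=imaging.capture("top");cv2.imwrite("pics/rt14.png",t2[:,:,::-1]);s2=imaging.capture("side");cv2.imwrite("pics/rs14.png",s2[:,:,::-1])
E
```

```text
clock: 68.9
ee_pos: [564.3, -226.5, 95.4]
tool_rot: [[0.996, 0.085, -0.0], [0.085, -0.996, 0.0], [-0.0, -0.0, -1.0]]
force: [-3.4, 1.5, 8.4]
grip_width: 49.3
grip_force: 30.0
ee_pos: [564.5, -226.7, 95.1]
force: [0.6, 0.5, -1.3]
ee_pos: [564.7, -226.7, 180.7]
force: [0.4, 0.2, -0.7]
at [ 564.67 -226.71  180.7 ] yaw 4.9 F [ 0.45  0.21 -0.67] w 50.4 g 0.0 t 69.6
(455.5, -316, 185, 20) -> [-116.4   79.6   -4.4] [  0.1  -0.1 -15.1]
(455.5, -316, 68, 20) -> [-116.6   79.5  112.6] [  0.1  -0.1 -15.1]
```

```bash
echo '[[[-116.5,79.5,-4,0,0,-15],[-116.5,79.5,-4,0,0,-15],[-116.5,79.5,-4,0,0,-15],[-116.5,79.5,-4,0,0,-15],[-116.5,79.5,-4,0,0,-15],[-116.5,79.5,-4,0,0,-15]]]' | python3 drive.py 50|egrep 'ee_pos';echo '[[[0,0,40,0,0,0],[0,0,80,0,0,0],[0,0,105,0,0,0],[0,0,116,0,0,0],[0,0,116,0,0,0],[0,0,116,0,0,0]]]' | python3 drive.py|egrep 'ee_pos|^force';echo '[[[0,0,0,0,0,0],[0,0,0,0,0,0],[0,0,0,0,0,0],[0,0,0,0,0,0]]]' | python3 drive.py 10 30; python3 - <<'E'
from h import *
a=lambda d:(563.3+140*np.cos(np.radians(d)),-226.6+140*np.sin(np.radians(d)),69)
go(*[a(d) for d in (220,213,206,199,192,185,178,171,166,163,160)])
E
```

```text
ee_pos: [455.6, -315.1, 183.4]
ee_pos: [456.0, -315.8, 69.1]
force: [-0.1, -0.1, 0.9]
clock: 71.3
ee_pos: [455.2, -315.9, 68.5]
tool_rot: [[0.94, 0.34, 0.0], [0.34, -0.94, -0.0], [0.0, 0.001, -1.0]]
force: [0.7, 0.6, -0.8]
grip_width: 22.1
grip_force: 0.0
at [ 455.22 -315.9    68.54] yaw 19.9 F [ 0.74  0.62 -0.83] w 22.1 g 0.0 t 71.3
(np.float64(456.053777963343), np.float64(-316.5902653561155), 69) -> [ 0.5  0.9 -0.5] [0. 0. 0.]
(np.float64(445.8861204876406), np.float64(-302.8494649021038), 69) -> [ -4.3 -15.4  -0.5] [0. 0. 0.]
(np.float64(437.4688335181166), np.float64(-287.97196055047084), 69) -> [ -7.2 -32.3  -0.5] [0. 0. 0.]
(np.float64(430.9273994160956), np.float64(-272.17954162400196), 69) -> [ -8.  -49.4  -0.5] [0. 0. 0.]
(np.float64(426.3593358972672), np.float64(-255.70763671448634), 69) -> [ -6.7 -66.4  -0.5] [0. 0. 0.]
(np.float64(423.8327422671556), np.float64(-238.80180398467212), 69) -> [ -3.3 -83.2  -0.5] [0. 0. 0.]
(np.float64(423.38528421732656), np.float64(-221.71407046164984), 69) -> [  2.1 -99.4  -0.5] [0. 0. 0.]
(np.float64(425.0236323166807), np.float64(-204.69917489436767), 69) -> [   9.4 -114.8   -0.5] [0. 0. 0.]
(np.float64(427.45859832136045), np.float64(-192.7309346160465), 69) -> [  15.8 -125.3   -0.5] [0. 0. 0.]
(np.float64(429.41733416517496), np.float64(-185.66796133881687), 69) -> [  20.1 -131.2   -0.5] [0. 0. 0.]
(np.float64(431.74303308997276), np.float64(-178.71717993440635), 69) -> [  24.6 -137.    -0.5] [0. 0. 0.]
```

```bash
echo '[[[0,0,0,0,0,0],[0,0,0,0,0,0]]]' | python3 drive.py |egrep 'width|grip_force'; echo '[[[-2,-7.5,0,0,0,0],[-4.5,-15.5,0,0,0,0],[-6,-24,0,0,0,0],[-7,-32.5,0,0,0,0],[-8,-41,0,0,0,0],[-8,-49.5,0,0,0,0],[-7.5,-58,0,0,0,0],[-6.5,-66.5,0,0,0,0],[-5,-75,0,0,0,0],[-3,-83,0,0,0,0]]]' | python3 drive.py; echo '[[[2.5,-8,0,0,0,0],[5.5,-16,0,0,0,0],[9,-24,0,0,0,0],[12.5,-31.5,0,0,0,0],[12.5,-31.5,0,0,0,0],[12.5,-31.5,0,0,0,0]]]' | python3 drive.py; python3 - <<'E'
from h import *
a=lambda d:(563.3+140*np.cos(np.radians(d)),-226.6+140*np.sin(np.radians(d)),69)
go(*[a(d) for d in (168,165,162,159,156)])
E
```

```text
grip_width: 17.4
grip_force: 30.0
clock: 72.5
ee_pos: [424.1, -238.0, 68.2]
tool_rot: [[0.94, 0.34, 0.0], [0.34, -0.94, -0.0], [0.0, 0.0, -1.0]]
force: [0.9, -3.4, -2.3]
grip_width: 17.5
grip_force: 30.0
clock: 73.1
ee_pos: [425.0, -204.3, 68.1]
tool_rot: [[0.94, 0.341, -0.001], [0.341, -0.94, 0.001], [-0.0, -0.001, -1.0]]
force: [1.8, 1.1, -1.5]
grip_width: 17.4
grip_force: 30.0
at [ 424.99 -204.27   68.06] yaw 19.9 F [ 1.82  1.13 -1.51] w 17.4 g 30.0 t 73.1
(np.float64(426.35933589726716), np.float64(-197.4923632855137), 69) -> [ 3.6 -5.9 -0.9] [0. 0. 0.]
(np.float64(428.0703843195304), np.float64(-190.36533368564704), 69) -> [  7.6 -12.   -0.9] [0. 0. 0.]
(np.float64(430.15208771867844), np.float64(-183.33762078750735), 69) -> [ 12.  -17.9  -0.9] [0. 0. 0.]
(np.float64(432.5987402903917), np.float64(-176.42848706365797), 69) -> [ 16.6 -23.6  -0.9] [0. 0. 0.]
(np.float64(435.4036359300359), np.float64(-169.65686996938794), 69) -> [ 21.6 -29.   -0.9] [0. 0. 0.]
```

```bash
echo '[[[2,-3,0,0,0,0],[4,-6,0,0,0,0],[6,-9,0,0,0,0],[8,-12,0,0,0,0],[8,-12,0,0,0,0]]]' | python3 drive.py|egrep 'ee_pos|^force'; for i in 1 2; do echo '[[[1.5,-2,0,0,0,0],[2.2,-3,0,0,0,0],[2.2,-3,0,0,0,0],[2.2,-3,0,0,0,0]]]' | python3 drive.py|egrep 'ee_pos|^force';done
```

```text
ee_pos: [428.6, -190.4, 68.1]
force: [1.7, -1.0, -4.2]
ee_pos: [429.7, -187.2, 68.1]
force: [4.0, -2.2, -7.8]
ee_pos: [430.5, -184.1, 68.1]
force: [-0.6, -8.1, -7.6]
```

```bash
echo '[[[0.7,-1,0,0,0,0],[0.7,-1,0,0,0,0],[0.7,-1,0,0,0,0],[0.7,-1,0,0,0,0]]]' | python3 drive.py|egrep 'ee_pos|^force'; echo '[[[0.5,-0.5,0,0,0,0],[0.5,-0.5,0,0,0,0],[0.5,-0.5,0,0,0,0],[0.5,-0.5,0,0,0,0]]]' | python3 drive.py|egrep 'ee_pos|^force'
```

```text
ee_pos: [430.8, -183.5, 68.1]
force: [-1.0, -12.3, -7.8]
ee_pos: [430.9, -183.2, 68.1]
force: [-3.3, -16.7, -8.9]
```

```bash
echo '[[[0,0,0,0,0,0],[0,0,0,0,0,0],[0,0,0,0,0,0]]]' | python3 drive.py 50|egrep 'ee_pos|^force'; echo '[[[0,0,-50,0,0,0],[0,0,-100,0,0,0],[0,0,-130,0,0,0],[0,0,-130,0,0,0],[0,0,-130,0,0,0]]]' | python3 drive.py|egrep 'ee_pos|^force'; python3 - <<'E'
from h import *
for tag in("0","15"):
    if tag=="15":
        T=imaging.capture("top");S=imaging.capture("side")
        cv2.imwrite("pics/rt15.png",T[:,:,::-1]);cv2.imwrite("pics/rs15.png",S[:,:,::-1])
    else: T=cv2.imread("pics/top0.png")[:,:,::-1];S=cv2.imread("pics/side0.png")[:,:,::-1]
    for n,im,(x0,y0,x1,y1) in(("top",T,(280,140,360,225)),("side",S,(240,180,330,235))):
        h=cv2.cvtColor(np.ascontiguousarray(im[y0:y1,x0:x1]),cv2.COLOR_RGB2HSV)
        m=((h[...,0]>4)&(h[...,0]<18)&(h[...,1]>100)&(h[...,2]>50)).astype(np.uint8)
        k,l,st,ce=cv2.connectedComponentsWithStats(m);i=1+np.argmax(st[1:,4]);m=(l==i)
        pts=np.argwhere(m)[:,::-1].astype(np.float32)+[x0,y0]
        r=cv2.minAreaRect(pts.astype(np.float32));print(tag,n,st[i,4],r)
        kn=m&(h[...,2]<175);kn=cv2.morphologyEx(kn.astype(np.uint8),cv2.MORPH_OPEN,np.ones((3,3)))
        q=np.argwhere(kn)[:,::-1]
        if len(q):print("  knob dark",q.mean(0)+[x0,y0],len(q), "toprow",pts[:,1].min(),"x at top",pts[pts[:,1]<pts[:,1].min()+2][:,0].mean())
        if n=="top":
            b=cv2.boxPoints(r);w=[atz("top",p,24) for p in b];print(np.array(w)[:,:2].tolist(),np.mean(w,0))
E
```

```text
ee_pos: [431.1, -181.6, 68.3]
force: [1.2, 0.8, -0.4]
ee_pos: [431.2, -181.6, 198.2]
force: [-0.3, 0.2, 0.3]
0 top 469 ((318.7696228027344, 181.83145141601562), (17.763900756835938, 26.758281707763672), 12.994616508483887)
  knob dark [318.52 179.33] 69 toprow 168.0 x at top 316.9230769230769
[[585.9106105949445, 20.017820808235292], [652.4771242200825, 4.409680817134067], [641.3883432249919, -38.88705760420267], [575.0428399692726, -22.88971645853825]] [613.7   -9.34  24.  ]
0 side 532 ((283.1691589355469, 215.13011169433594), (26.644359588623047, 27.802810668945312), 37.56858825683594)
  knob dark [285.  216.2] 199 toprow 198.0 x at top 281.8181818181818
15 top 470 ((299.8823547363281, 172.47059631347656), (17.947635650634766, 26.678916931152344), 14.03624439239502)
  knob dark [299.8  170.73] 49 toprow 159.0 x at top 298.3125
[[611.2945641445172, 67.69480764666187], [677.8507231462225, 51.348064724558085], [665.7391132906395, 7.5541678784709205], [599.4226932973575, 24.28948502135846]] [638.58  37.72  24.  ]
15 side 400 ((266.26470947265625, 218.558837890625), (23.040882110595703, 31.772165298461914), 75.96376037597656)
  knob dark [267.56 216.53] 78 toprow 207.0 x at top 267.2307692307692
```

```bash
python3 - <<'E'
from h import *
t=cv2.imread("pics/rt15.png")[:,:,::-1];s=cv2.imread("pics/rs15.png")[:,:,::-1]
print(proj("side",(638.6,37.7,61)),proj("top",(638.6,37.7,61)))
a=crop(t,280,145,330,200,6);b=crop(s,240,190,320,250,4);c=crop(t,370,155,450,245,3.5)
d=crop(s,275,130,365,200,4.4)
top=np.hstack([cv2.resize(a,(300,330)),cv2.copyMakeBorder(b,0,330-b.shape[0],0,0,0)])
bot=np.hstack([cv2.resize(c,(240,270)),cv2.resize(d,(347,270))])
w=max(top.shape[1],bot.shape[1])
cv2.imwrite("pics/t15.png",np.vstack([cv2.copyMakeBorder(x,0,0,0,w-x.shape[1],0) for x in(top,bot)]))
E
```

```text
[268.63 207.61] [298.87 168.72]
```

View pics/t15.png

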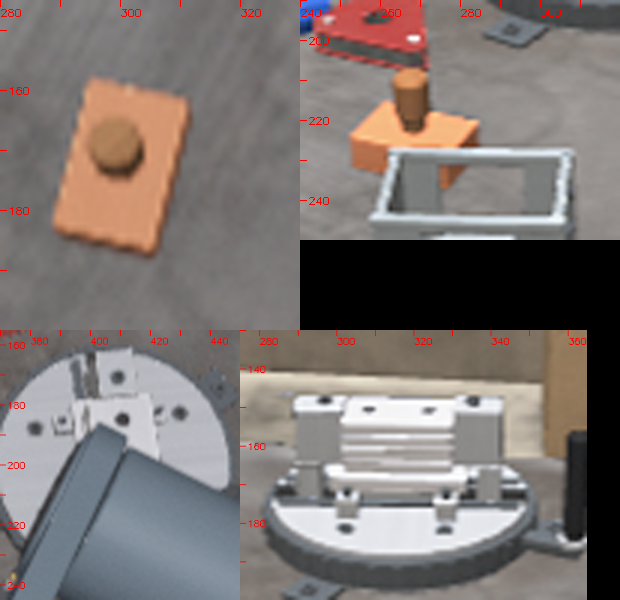

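```bash
python3 - <<'E'
from h import *
R=lambda x,y:(280+(x+.5)/6-.5,145+(y+.5)/6-.5)
print(tri(R(116,145),(267.4,208.2)),atz("top",R(116,143),61))
c=[atz("top",R(*p),24) for p in((92,78),(190,97),(157,256),(52,236))];print(c,np.mean(c,0))
for a,b in((0,3),(1,2)): d=c[a]-c[b];print(np.degrees(np.arctan2(d[1],d[0])))
go((638.5,37.5,180,-14),(638.5,37.5,35,-14))
E
```

```text
(array([640.38,  37.92,  59.03]), [1.3, 1.3]) [639.36  37.59  61.  ]
[array([677.23,  50.08,  24.  ]), array([668.25,   8.98,  24.  ]), array([600.27,  23.29,  24.  ]), array([609.54,  66.92,  24.  ])] [638.82  37.32  24.  ]
-13.976976521225172
-11.89405824567018
at [ 430.62 -181.45  196.99] yaw 19.9 F [ 0.25 -0.22 -0.11] w 49.8 g 0.0 t 76.1
(638.5, 37.5, 180, -14) -> [ 270.  -135.    16.8] [-0.1  0.1 33.9]
(638.5, 37.5, 35, -14) -> [ 270.3 -134.8  161.8] [-0.1  0.1 33.9]
```

```bash
echo '[[[270,-135,17,0,0,33.3],[270,-135,17,0,0,33.3],[270,-135,17,0,0,33.3],[270,-135,17,0,0,33.3],[270,-135,17,0,0,33.3],[270,-135,17,0,0,33.3],[270,-135,17,0,0,33.3],[270,-135,17,0,0,33.3],[270,-135,17,0,0,33.3],[270,-135,17,0,0,33.3]]]' | python3 drive.py 50|egrep 'ee_pos'; python3 - <<'E'
from h import *
go((639,37.5,90,-13.4),(639,37.5,35,-13.4))
E
```

```text
ee_pos: [638.3, 36.0, 180.6]
at [638.34  36.01 180.62] yaw -13.4 F [1.09 0.17 0.05] w 49.9 g 0.0 t 77.1
(639, 37.5, 90, -13.4) -> [ 0.4 -1.6 90.6] [ 0.   0.1 -0. ]
(639, 37.5, 35, -13.4) -> [  0.5  -1.7 145.6] [ 0.   0.1 -0. ]
```

```bash
echo '[[[0,-1.5,40,0,0,0],[0,-1.5,80,0,0,0],[0,-1.5,110,0,0,0],[0,-1.5,130,0,0,0],[0,-1.5,140,0,0,0],[0,-1.5,145,0,0,0],[0,-1.5,145,0,0,0],[0,-1.5,145,0,0,0]]]' | python3 drive.py|egrep 'ee_pos|^force'; echo '[[[0,0,0,0,0,0],[0,0,0,0,0,0],[0,0,0,0,0,0],[0,0,0,0,0,0],[0,0,0,0,0,0],[0,0,0,0,0,0]]]' | python3 drive.py 15 40; echo '[[[0,0,-20,0,0,0],[0,0,-60,0,0,0],[0,0,-100,0,0,0],[0,0,-140,0,0,0],[0,0,-150,0,0,0],[0,0,-150,0,0,0],[0,0,-150,0,0,0]]]' | python3 drive.py; python3 - <<'E'
from h import *
go((564.2,-226.8,185,4.9))
E
```

```text
ee_pos: [640.1, 38.2, 37.3]
force: [-0.9, -0.7, 1.0]
clock: 78.5
ee_pos: [639.7, 38.6, 36.3]
tool_rot: [[0.973, -0.232, 0.0], [-0.232, -0.973, 0.0], [0.0, -0.0, -1.0]]
force: [0.3, 1.1, 1.1]
grip_width: 21.1
grip_force: 40.0
clock: 79.2
ee_pos: [638.4, 38.4, 183.6]
tool_rot: [[0.973, -0.232, -0.004], [-0.232, -0.973, 0.0], [-0.004, 0.001, -1.0]]
force: [-0.6, 0.8, -6.0]
grip_width: 20.8
grip_force: 40.0
at [638.37  38.36 183.57] yaw -13.4 F [-0.59  0.84 -6.02] w 20.8 g 40.0 t 79.2
(564.2, -226.8, 185, 4.9) -> [-10.7 275.1  -1.2] [  0.    0.2 -18.3]
```

```bash
echo '[[[-10.7,30,-2,0,0,-3],[-10.7,70,-2,0,0,-7],[-10.7,110,-2,0,0,-10],[-10.7,150,-2,0,0,-13],[-10.7,190,-2,0,0,-15],[-10.7,230,-2,0,0,-18.3],[-10.7,260,-2,0,0,-18.3],[-10.7,275,-2,0,0,-18.3],[-10.7,275,-2,0,0,-18.3],[-10.7,275,-2,0,0,-18.3]]]' | python3 drive.py|egrep 'ee_pos|^force'; echo '[[[0,0,10,0,0,0],[0,0,20,0,0,0],[0,0,30,0,0,0],[0,0,37,0,0,0],[0,0,37,0,0,0],[0,0,37,0,0,0],[0,0,37,0,0,0]]]' | python3 drive.py; python3 - <<'E'
from h import *
go((564,-226.8,140,4.9))
E
```

```text
ee_pos: [565.1, -225.7, 186.9]
force: [0.1, -0.3, -4.7]
clock: 80.9
ee_pos: [565.6, -226.8, 151.6]
tool_rot: [[0.996, 0.085, 0.001], [0.085, -0.996, -0.0], [0.001, 0.0, -1.0]]
force: [0.5, 0.1, -4.3]
grip_width: 20.9
grip_force: 40.0
at [ 565.63 -226.76  151.61] yaw 4.9 F [ 0.51  0.07 -4.27] w 20.9 g 40.0 t 80.9
(564, -226.8, 140, 4.9) -> [-1.6 -0.1 11.6] [ 0. -0. -0.]
```

```bash
echo '[[[-1.6,0,4,0,0,0],[-1.6,0,8,0,0,0],[-1.6,0,11,0,0,0],[-1.6,0,12,0,0,0],[-1.6,0,12,0,0,0],[-1.6,0,12,0,0,0]]]' | python3 drive.py|egrep 'ee_pos|^force'; echo '[[[0,0,0.5,0,0,0],[0,0,1.5,0,0,0],[0,0,2,0,0,0],[0,0,2,0,0,0],[0,0,2,0,0,0]]]' | python3 drive.py|egrep 'ee_pos|^force'
```

```text
ee_pos: [563.9, -226.8, 139.2]
force: [0.4, 0.1, -5.4]
ee_pos: [564.0, -226.8, 138.2]
force: [-2.7, 1.9, 5.7]
```

Contact at the expected 138.2 mm. Release, withdraw, and check numerically.

```bash
echo '[[[0,0,-0.5,0,0,0],[0,0,-0.5,0,0,0],[0,0,-0.5,0,0,0],[0,0,-0.5,0,0,0]]]' | python3 drive.py 50|egrep 'ee_pos|^force|width'; echo '[[[0,0,-40,0,0,0],[0,0,-90,0,0,0],[0,0,-110,0,0,0],[0,0,-110,0,0,0]]]' | python3 drive.py|egrep 'ee_pos'; echo '[[[-60,-120,0,0,0,0],[-60,-220,0,0,0,0],[-60,-280,0,0,0,0],[-60,-280,0,0,0,0],[-60,-280,0,0,0,0],[-60,-280,0,0,0,0],[-60,-280,0,0,0,0],[-60,-280,0,0,0,0],[-60,-280,0,0,0,0]]]' | python3 drive.py|egrep 'ee_pos|clock'; python3 - <<'E'
from h import *
T=imaging.capture("top");S=imaging.capture("side")
cv2.imwrite("pics/rt16.png",T[:,:,::-1]);cv2.imwrite("pics/rs16.png",S[:,:,::-1])
for n,im,(x0,y0,x1,y1) in(("top",T,(370,150,450,245)),("side",S,(275,110,365,190))):
    h=cv2.cvtColor(np.ascontiguousarray(im[y0:y1,x0:x1]),cv2.COLOR_RGB2HSV)
    m=((h[...,0]>4)&(h[...,0]<18)&(h[...,1]>100)&(h[...,2]>50)).astype(np.uint8)
    if n=="side": m[:, :8]=0;m[:,-12:]=0
    k,l,st,ce=cv2.connectedComponentsWithStats(m);i=1+np.argmax(st[1:,4])
    pts=np.argwhere(l==i)[:,::-1].astype(np.float32)+np.float32([x0,y0])
    r=cv2.minAreaRect(pts);print(n,st[i],r)
    if n=="top":
        w=np.array([atz("top",p,126) for p in cv2.boxPoints(r)]);print(w,w.mean(0))
    print("expected knob top",proj(n,(564,-226.8,163)),"body",proj(n,(564,-226.8,126)))
    print("mask top row",pts[:,1].min(),"x",pts[pts[:,1]<pts[:,1].min()+2][:,0].mean())
# lever post and slide post: darkest blob centroids
g=cv2.cvtColor(T,cv2.COLOR_RGB2GRAY)
for nm,P,z in(("lever",(430.9,-182.5),108),("slide",(589.2,273.8),106)):
    u=proj("top",(*P,z));x,y=np.int32(u);q=g[y-9:y+10,x-9:x+10];a=np.argwhere(q<60);print(nm,"expected top px",u,"dark centroid",a.mean(0)[::-1]+[x-9,y-9] if len(a) else None,len(a))
E
```

```text
ee_pos: [563.9, -226.9, 137.7]
force: [-0.4, 0.1, -0.7]
grip_width: 47.7
ee_pos: [565.0, -227.4, 251.1]
clock: 83.7
ee_pos: [480.1, 46.3, 247.0]
top [ 32  28  22  29 544] ((412.6219482421875, 192.09754943847656), (28.1600399017334, 19.325519561767578), 83.6598129272461)
[[ 593.1  -201.24  126.  ]
 [ 597.33 -245.33  126.  ]
 [ 532.21 -249.19  126.  ]
 [ 528.06 -205.55  126.  ]] [ 562.68 -225.33  126.  ]
expected knob top [415.88 188.02] body [413.24 191.44]
mask top row 178.0 x 413.03845
side [ 28  19  25  24 377] ((315.0, 140.5), (23.0, 24.0), 90.0)
expected knob top [316.17 129.31] body [316.35 141.84]
mask top row 129.0 x 315.0
lever expected top px [395.12 250.99] dark centroid [393.61 252.9 ] 41
slide expected top px [196.23 186.25] dark centroid [201.09 190.15] 53
```

```bash
python3 -c "
from plant import arm, imaging
print(arm.sign_off())"
```

```text
the job is handed in; nothing more can be done
None
```

The job is handed in at about 84 s: foot seated, four plates stacked and gripped, chill block on top knob up, slide back, lever closed; the slide stuck about 11 mm short on the first three pushes, so I drew those plates the last 14 mm out along the nose with the gripper.

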